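Inspect bearings, load the clamping bed and tap its wedge home

ROBOT

A 7-joint arm with a two-finger parallel gripper is mounted at the origin on the work surface. World frame = base frame: x ahead of the robot, y to its left, z up, the work surface at z = 0. Lengths are in m, angles in degrees, forces in N, time in s.
With the tool pointing down it reaches from about 0.425 to 0.875 m from the base axis. Payload 4.7 kg.
Tool frame: the origin (TCP) lies between the finger pads; the fingertips stand 8 mm ahead of it and the grasp point (between the pads) lies 11 mm behind it (env.tip_extent is the distance from the TCP to the fingertips, in m); z points along the fingers, y is the line along which they close (so a half turn about z gives the same grasp; the last joint's range is limited). The gripper opens to 87 mm and grips with 3 to 60 N. Pads are 19 mm wide; open, the fingers measure 117 mm over their backs; the gripper's body (75 mm by 190 mm) begins 51 mm behind the grasp point.
Start: joints at [65.839, 18.392, -4.016, 83.108, 1.295, 78.541, -3.26], TCP at [0.274, -0.589, 0.231] pointing down, gripper open.
Joint ranges: [-163.93, 163.93], [-17.29, 119.83], [-79.2, 71.16], [3.27, 140.29], [-89.18, 269.18], [5.43, 117.66], [-154.24, 154.24]. Speed limits (degrees/s): [147.25, 147.25, 180, 180, 180, 180, 180].

INTERFACE

Orientations are given as [roll, pitch, yaw] about the fixed x, y, z axes, in that order (R = Rz(yaw) Ry(pitch) Rx(roll)).
In Python, from cell import sensors, vision, workorder, env gives the robot as it stands.
- The arm moves only by the tool drive_tool, never from a script. Its argument "moves" is a list of rows, each an object of numbers: "x", "y", "z": the shift along the tool's x, y, z in mm; "rx", "ry", "rz": the turn, a rotation vector about the tool's x, y, z in rad; "fingers": the closure, from -1 (fully open) to 1 (shut). In form: [{"x": .., "y": .., "z": .., "rx": .., "ry": .., "rz": .., "fingers": ..}, ...]. A call has 1 to 20 rows; each row is the pose to reach, as a shift and turn from the pose commanded when the call began, along the tool's axes at that moment; what a row does not reach only later rows make up. A row lasts 1/8 s, in which the tool goes at most 62.5 mm and 10.7 degrees, less where a joint would pass 70% of its speed; a pose out of reach is approached as far as the arm can. A call with a gripper value outside its range is refused whole. The fingers move at their own pace and stop on an object; "force" is the grip in N (left out, the last holds). Time passes only in rows, so rows that repeat a pose let the fingers close. It gives the time, the measured TCP pose, the force, the opening and the grip force at its end, in the units of the state.
- sensors.get_obs(): the state, without advancing time (a new reading comes with each control period).
- vision.read_camera(name): name is "scene" or "top" or "wrist"; returns a dict with "image" (480x640x3 uint8, red, green, blue), "fx", "fy", "cx", "cy" (pixels), "R" (3x3) and "t" (3): a world point X has camera coordinates R X + t. Camera axes: x right, y down, z forward; pixel columns grow to the right and rows downward; lengths in m; the calibration is good to about 2 mm. A picture is of the moment at which its call begins. There is no depth.
- workorder.sign_off(): hands the job in; it is judged then, once.
The state is a dict: "time_s": time; "qpos": joint angles; "joint_velocities": joint speeds; "effort": joint torques, N m; "tool_pos": TCP position; "tool_rot": TCP orientation; "force": force on the tool from outside, world axes, zero at the start; "wrist_torque": the same for the moment, N m; "grip_width": finger opening in m; "grasp_force": force on a finger pad.
Only numpy, scipy, OpenCV 4.12 (cv2) and the standard library are available. Lean on these libraries where they do the work, as an engineer would, in place of code of your own. Each camera call takes 0.05 s, during which the arm holds its last target. There are 200 camera calls.

TASK

Take the two or three bearings from the tray board, thinnest first and thickest last: hold each one level and still for four seconds over the window of the inspection camera, centred on it with its underside level with the pointer, and lay it flat in the channel of the clamping bed. With all of them loaded, pick up the hammer and drive the wedge with several separate taps on its head, drawing the hammer clear between taps, until it stops fully home against the end of the bed; do not push the wedge with the fingers. Lay the hammer back flat in the middle of its rubber mat and leave the other things on the bench where they are.

Things in the scene. Friction and masses are not known exactly. Their poses are not given: they have to be found in the camera images.
- bearing_thin: sealed ball bearing lying flat, plain steel disc 62 mm in diameter and 20 mm thick (the thin one), bore closed by a plug; starts on the grey tray board; may be absent. Origin at its centre (10 mm above its underside), z along its axis; both flat sides are alike, so either may be up.
- bearing_mid: sealed ball bearing lying flat, plain steel disc 62 mm in diameter and 30 mm thick (the middle one), bore closed by a plug; starts on the grey tray board; may be absent. Origin at its centre (15 mm above its underside), z along its axis; both flat sides are alike, so either may be up.
- bearing_thick: sealed ball bearing lying flat, plain steel disc 62 mm in diameter and 40 mm thick (the thick one), bore closed by a plug; starts on the grey tray board; may be absent. Origin at its centre (20 mm above its underside), z along its axis; both flat sides are alike, so either may be up.
- tray: fixed grey board 200 x 165 x 6 mm on which the bearings start, at the robot's left; origin at the centre of its underside.
- bed: fixed clamping bed: steel plate 200 (x) x 300 (y) mm, 15 mm thick. Origin on the table, under the middle of its length; x away from the robot, y along the bed to the robot's left. From far to near: fence (14 mm above the plate), bearing channel, aluminium clamp bar (14 mm above the plate), wedge, near rail (33 mm above the plate, x = -73 to -87 mm).
- channel (a point): middle of the channel's floor, 15 mm above the table, 48 mm to +x of the bed's origin; axes as the bed's. Channel: 300 mm long along y, open at both ends; from the clamp bar at x = -37 mm (moves to -28 when the wedge is home) to the fence at +37 mm. Three bearings fit side by side, e.g. at y = -90, 0, +90 mm; each must lie flat on the floor, wholly on the bed.
- wedge (a joint): travel of the captive steel wedge along the bed's +y (m): starts at 0 to 0.008, home (hard stop, head against the bed's end) at 0.045. It moves with about 10 N of dry friction rising to about 15 N near home, stays where it is left, and pushes the clamp bar 1 mm per 5 mm.
- wedge_face (a point): centre of the flat face to be struck, 40 mm above the table, on the square steel head of the wedge that sticks out of the bed's -y end (robot's right); head 60 (x) x 25 (y) x 45 (z) mm. Axes as the bed's: outward normal -y. When home there is no gap between head and bed end, the face then 25 mm out from it.
- hammer: soft-faced hammer, 0.42 kg, 172 mm long, lying flat on the rubber mat. Origin on its underside, 62 mm from the head centre; x along the handle to the head, y along the head. Wooden handle 24 mm wide (y), 28 mm high, axis 19 mm above the underside, square pommel 34 mm wide at its end; cylindrical head 38 mm across, 80 mm long, each striking face 40 mm from the handle's axis.
- hammer_grip (a point): point on the handle's axis where to grip, near the centre of mass, 50 mm from the head's centre; axes as the hammer's.
- hammer_head (a point): centre of the hammer's head; axes as the hammer's.
- hammer_mat: fixed black rubber mat 210 (its x) x 100 x 5 mm, the hammer's place; origin at the centre of its underside.
- viewer: fixed inspection camera that looks up: grey box 100 x 100 x 60 mm with a round white ring and window in its top, and 85 mm to its +x side a thin post 155 mm tall with a pointer at 150 mm height pointing over the window, its tip 60 mm from the window's axis. Origin under the box's centre.
- view_point (a point): where the centre of a bearing's underside is to be held: on the window's axis, level with the pointer, 150 mm above the table (90 mm above the box).
- arbor: bystander, not to be disturbed: steel stepped arbor standing upright, 44 mm wide foot, 85 mm tall; origin at the centre of its underside.
- grease_jar: bystander, not to be disturbed: white plastic jar with black cap, 56 mm wide, 70 mm tall; origin at the centre of its underside.
- gauge_case: bystander, not to be disturbed: black flat case, 85 x 210 x 30 mm; origin at the centre of its underside.
- oil_can: bystander, not to be disturbed: plain metal can, 60 mm wide, 120 mm tall; origin at the centre of its underside.
- outer_race: bystander, not to be disturbed: empty steel ring, 90 mm outside, 25 mm high; origin at the centre of its underside.
- sleeve: bystander, not to be disturbed: dark steel flanged sleeve standing upright, 50 mm wide, 60 mm tall; origin at the centre of its underside.
Mind the look-alikes: they are no part of the job. There is more than one size of the viewer; the job needs the smaller.

How it is judged:
By the outcome, as a careful person would: the job done as asked, in the order asked, and still so for the second after the job is handed in, with the robot touching nothing.
Of bearing_thin, bearing_mid, bearing_thick only 2 to 3 are there at a start; the rules pass over those that are not, and their reading is None.
At some moment in a run one of bearing_thin, bearing_mid, bearing_thick, hammer may be knocked a few centimetres aside while the robot is not near it.
Once in a run the grip may slacken for a moment while it holds something.
It also fails if it takes over 210 s, if anything falls off the work surface, if the arm or the gripper's body presses on something with over 40 N, if the wrist force passes 120 N, or if a joint passes its speed limit or range.

## Working session

There is one attempt and no reset: what is moved stays moved. The work goes in short steps, Python scripts to look and compute and a tool call to move; the robot and the scene stay as the last step left them, time stands still between calls to the robot, and variables do not carry over. Pictures are saved under pics/ and viewed, at most 14 in all, crops included, and the job is handed in when it is done.

Besides the shell and the picture viewer there is one more tool, called as a command line: name --argument value ..., lists and objects as JSON in quotes. drive_tool: Moves the arm, as the interface text tells. Its arguments: {"type":"object","properties":{"moves":{"type":"array"},"force":{"type":"number"}},"required":["moves"]}

```bash
mkdir -p pics; ls; python3 - <<'E'
from cell import sensors, vision, workorder, env
import cv2
print(sensors.get_obs(), env.tip_extent)
for n in ("scene","top"):
    c=vision.read_camera(n); cv2.imwrite(f"pics/{n}0.png",c["image"][:,:,::-1]); print(n,{k:v for k,v in c.items() if k!="image"})
E
```

```text
pics
{'time_s': 0.0, 'qpos': array([65.83903823, 18.44148141, -4.01508119, 83.17657757,  1.29672852,
       78.53906556, -3.25919176]), 'joint_velocities': array([ 0.00258517,  0.00073865, -0.05108495, -0.02215014,  0.10990545,
       -0.02110521, -0.07445283]), 'effort': array([ 2.41714934e-04, -4.91285098e+01, -4.03567208e-01, -3.12526131e+01,
       -6.37806044e-02,  4.37191303e-02,  1.61109811e-04]), 'tool_pos': array([ 0.274093  , -0.58878562,  0.2294193 ]), 'tool_rot': array([-1.79888213e+02,  7.55033449e-03,  2.49714821e+01]), 'force': array([-0.64943069, -0.04166085,  0.22068492]), 'wrist_torque': array([-0.01292397, -0.03289942, -0.00329791]), 'grasp_force': 0.0, 'grip_width': 0.08703329969399719} 0.008
scene {'fx': 439.79439630976344, 'fy': 439.79439630976344, 'cx': 319.4119213937185, 'cy': 237.6726788948755, 'R': array([[ 0.49240727,  0.87027504, -0.01250754],
       [ 0.71663518, -0.41354834, -0.56161534],
       [-0.49393229,  0.26758013, -0.82730391]]), 't': array([-0.23551616, -0.3063037 ,  1.32463329])}
top {'fx': 440.76791292862566, 'fy': 440.76791292862566, 'cx': 321.05653673999007, 'cy': 236.6325688042807, 'R': array([[-0.10549127, -0.99441884, -0.00166291],
       [-0.9728541 ,  0.10354969, -0.20695981],
       [ 0.20597693, -0.02021468, -0.97834803]]), 't': array([0.05707698, 0.5142421 , 0.99982434])}
```

View pics/scene0.png

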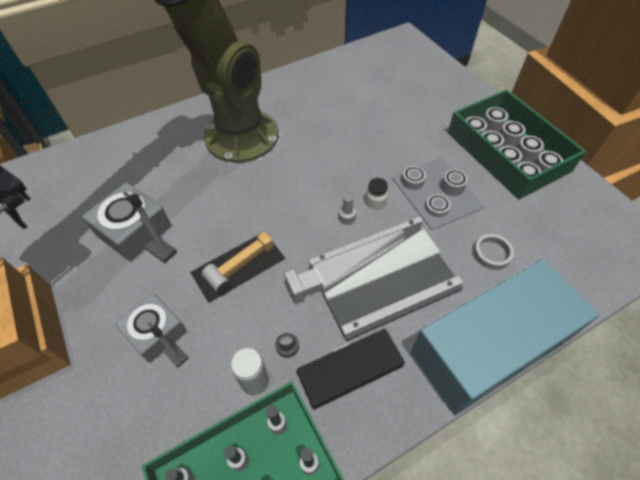

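View pics/top0.png

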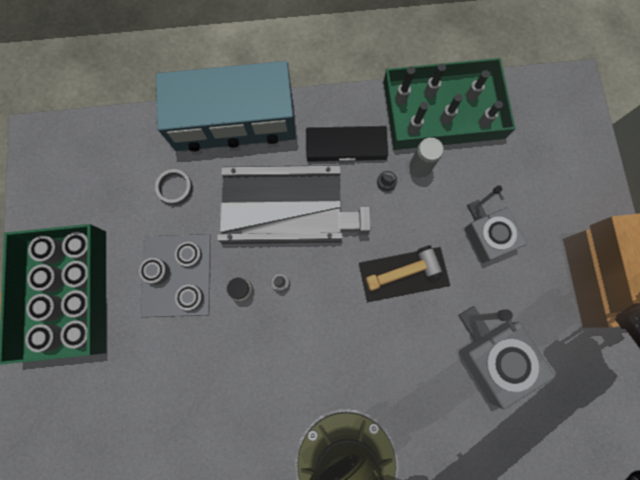

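The top picture shows the tray with three bearings at (152,271), (187,254) and (188,298), the bed around (280,205), the hammer near (405,270) and its mat. There are two viewers, at (498,235) and (513,367). The one at (498,235), scene (150,325), looks smaller. The bearings in the green crate at (60,290) are look-alikes that are not on the tray board. I'll confirm with an enlarged crop.

```bash
cat > h.py <<'E'
import numpy as np, cv2
from cell import sensors, vision, workorder, env
def ray(c,u,v):
    d=c["R"].T@np.array([(u-c["cx"])/c["fx"],(v-c["cy"])/c["fy"],1.]); return -c["R"].T@c["t"], d/np.linalg.norm(d)
def onz(c,u,v,z):
    o,d=ray(c,u,v); return o+d*(z-o[2])/d[2]
def tri(c1,p1,c2,p2):
    o1,d1=ray(c1,*p1); o2,d2=ray(c2,*p2)
    s=np.linalg.lstsq(np.c_[d1,-d2],o2-o1,rcond=None)[0]; a=o1+s[0]*d1; b=o2+s[1]*d2
    return (a+b)/2, np.linalg.norm(a-b)
def proj(c,X):
    q=c["R"]@np.asarray(X)+c["t"]; return np.array([c["fx"]*q[0]/q[2]+c["cx"],c["fy"]*q[1]/q[2]+c["cy"]])
def crop(img,x0,y0,w,h,s):
    return cv2.resize(img[y0:y0+h,x0:x0+w],None,fx=s,fy=s,interpolation=cv2.INTER_CUBIC)
E
python3 - <<'E'
import cv2,numpy as np
from h import crop
t=cv2.imread("pics/top0.png");s=cv2.imread("pics/scene0.png")
a=np.hstack([crop(t,130,225,100,100,3),crop(s,380,150,166,100,3)[:,:498]])
b=np.hstack([crop(t,455,170,100,100,3),crop(s,100,290,100,100,3),crop(t,355,235,99,100,3)[:,:198]])
w=max(a.shape[1],b.shape[1]);pad=lambda i:np.pad(i,((0,0),(0,w-i.shape[1]),(0,0)))
cv2.imwrite("pics/c1.png",np.vstack([pad(a),pad(b)])[:, :800])
c=crop(t,210,155,170,95,4.7);cv2.imwrite("pics/c2.png",c)
E
```

```text
(no output)
```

View pics/c1.png

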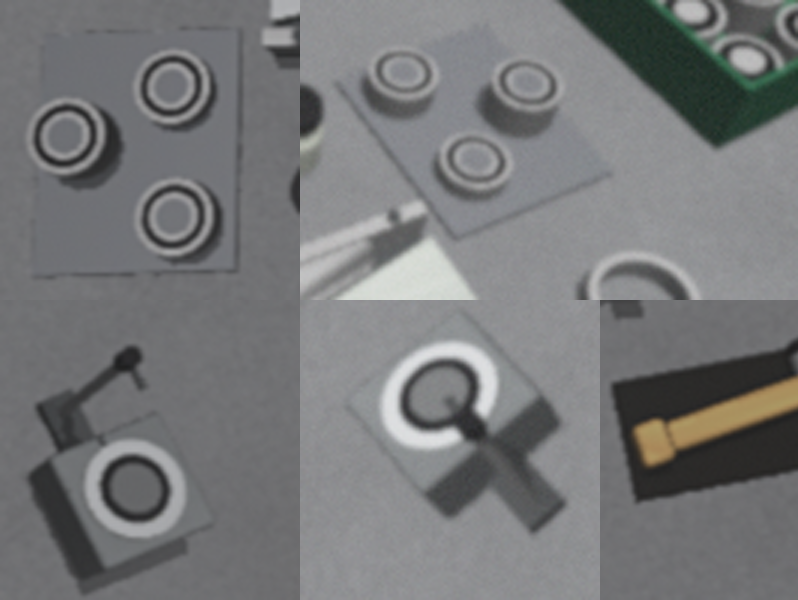

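View pics/c2.png

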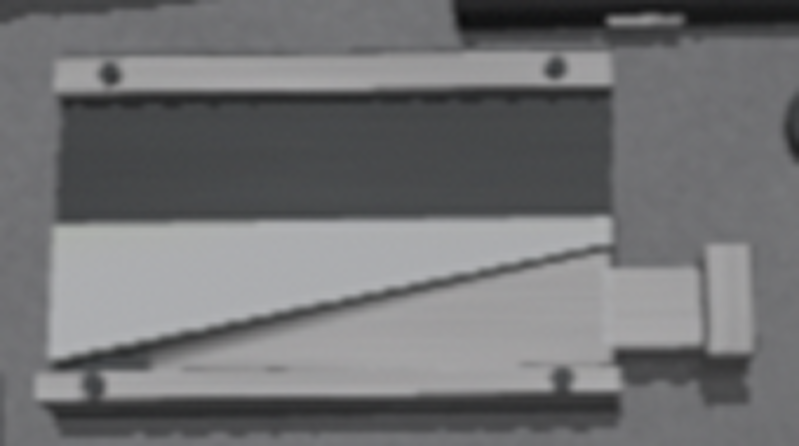

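The crop shows the three tray bearings by side height. Thin is scene (438,204) / top (188,254), mid is scene (414,174) / top (188,297), and thick is scene (456,178) / top (152,271). The viewer at top (500,233) has the smaller box and ring, so that is the one to use. In the other crop, the wedge head is at top (365,219), with a clear gap to the bed's end.

```bash
cat >> h.py <<'E'
def ell(img,u,v,lo,hi,rmin,rmax,tol=6):
    "ellipse-like contours near (u,v) over several thresholds"
    g=cv2.cvtColor(img,cv2.COLOR_RGB2GRAY); out=[]
    for th in range(lo,hi,10):
        cs,_=cv2.findContours((g>th).astype(np.uint8),cv2.RETR_LIST,cv2.CHAIN_APPROX_NONE)
        for c in cs:
            if len(c)<12: continue
            (x,y),(a,b),an=cv2.fitEllipse(c)
            if abs(x-u)<tol and abs(y-v)<tol and rmin<min(a,b)/2 and max(a,b)/2<rmax and abs(cv2.contourArea(c)/(np.pi*a*b/4)-1)<.12: out.append((th,x,y,a/2,b/2))
    return np.round(out,1)
E
python3 - <<'E'
from h import *
T=vision.read_camera("top");S=vision.read_camera("scene")
def get(c,p,r0,r1):
    e=ell(c["image"],*p,60,250,r0,r1); 
    if len(e)==0: print("none",p); return np.array(p,float)
    m=np.median(e[:,1:3],0); print(len(e),m,np.ptp(e[:,1:3],0), e[:,3:].max(0)); return m
for n,a,b,r in [("thin",(187.7,254.3),(438,204),(5,14)),("mid",(188.3,297.3),(414.3,174),(5,14)),("thick",(152,270.7),(455.7,178),(5,14)),
   ("viewS",(500.3,232.7),(146.3,321.3),(9,22)),("viewL",(513,365),(121,210),(9,30))]:
    p=get(T,a,*r);q=get(S,b,*r); X,e=tri(T,p,S,q); print(n,X.round(4),round(e,4))
for n,p,q in [("fenceL",(55,57),None),("fenceR",(612,52),None)]:
    print(n,onz(T,210+p[0]/4.7,155+p[1]/4.7,.029).round(4))
for n,p,z in [("railNearL",(37,402),.048),("railR",(620,396),.048),("headTR",(750,242),.0625),("headBR",(753,355),.0625),("barR",(612,216),.029),("barL",(55,224),.029),("fenceInnerR",(612,85),.029)]:
    print(n,onz(T,210+p[0]/4.7,155+p[1]/4.7,z).round(4))
# hammer: orange handle + mat
for c,nm in((T,"T"),(S,"S")):
    h=cv2.cvtColor(c["image"],cv2.COLOR_RGB2HSV); m=cv2.inRange(h,(8,90,90),(28,255,255))
    cs,_=cv2.findContours(m,0,2)
    for k in cs:
        if 200<cv2.contourArea(k)<1500:
            r=cv2.minAreaRect(k); print(nm,r,[onz(c,*p,.033).round(3)[:2] for p in cv2.boxPoints(r)] if nm=="T" else "")
    if nm=="T":
        m=(h[:,:,2]<60).astype(np.uint8); m[:, :350]=0;m[:,460:]=0;m[:235]=0;m[310:]=0
        k=cv2.convexHull(np.vstack([k for k in cv2.findContours(m,0,2)[0] if cv2.contourArea(k)>60])); r=cv2.minAreaRect(k)
        print("mat",r,onz(c,*r[0],.005),[onz(c,*p,.005).round(3)[:2] for p in cv2.boxPoints(r)])
for n,p in [("arbor",(280,283)),("jar",(238,287)),("can",(429,148)),("sleeve",(387,179)),("race",(172,187))]: print(n,onz(T,*p,.06).round(3)[:2])
E
```

```text
18 [186.6 253.2] [0.5 0.3] [11.7 12.8]
4 [438.2  202.75] [0.3 0.5] [ 9.1 12.6]
thin [0.5161 0.3309 0.0298] 0.0001
16 [187.3 296.8] [0.4 0.3] [12.3 13.4]
2 [414.   173.55] [0.  0.1] [ 7.7 10.3]
mid [0.4096 0.3308 0.0396] 0.0003
18 [151.25 269.8 ] [0.4 0.2] [12.2 13.1]
1 [455.5 177.2] [0. 0.] [ 7.8 10.5]
thick [0.4811 0.4101 0.0495] 0.0
16 [499.6 232.4] [0.3 0.2] [16.  17.7]
none (146.3, 321.3)
viewS [ 0.4808 -0.4185  0.0641] 0.0014
21 [513.  364.9] [0.6 0.5] [24.7 27.2]
none (121, 210)
viewL [ 0.1825 -0.3817  0.0874] 0.0012
fenceL [0.7283 0.2332 0.029 ]
fenceR [ 0.6992 -0.0656  0.029 ]
railNearL [0.5353 0.2496 0.048 ]
railR [ 0.5069 -0.0468  0.048 ]
headTR [ 0.5769 -0.1212  0.0625]
headBR [ 0.5179 -0.1152  0.0625]
barR [ 0.6079 -0.0551  0.029 ]
barL [0.6348 0.2388 0.029 ]
fenceInnerR [ 0.6806 -0.0635  0.029 ]
T ((396.20001220703125, 274.10003662109375), (14.230247497558594, 61.03195571899414), 71.56504821777344) [array([ 0.413, -0.092]), array([ 0.444, -0.237]), array([ 0.411, -0.243]), array([ 0.379, -0.099])]
T ((600.4769287109375, 278.4153747558594), (101.03707122802734, 9.823047637939453), 74.74488067626953) [array([ 0.468, -0.635]), array([ 0.472, -0.659]), array([ 0.236, -0.667]), array([ 0.233, -0.643])]
mat ((403.5352783203125, 273.1588134765625), (42.84376907348633, 84.0605697631836), 77.47119140625) [ 0.41487712 -0.19065013  0.005     ] [array([ 0.456, -0.083]), array([ 0.48 , -0.292]), array([ 0.374, -0.298]), array([ 0.352, -0.092])]
S ((245.96835327148438, 255.74954223632812), (17.1915283203125, 60.96076202392578), 52.22431945800781) 
arbor [0.417 0.109]
jar [0.418 0.207]
can [ 0.711 -0.287]
sleeve [ 0.642 -0.173]
race [0.677 0.351]
```

```bash
cat >> h.py <<'E'
from scipy.spatial.transform import Rotation as Ro
def plan(*wps):
    "wps: (x,y,z,yaw) world; prints tool-axis shifts (mm) and rz from the present pose"
    o=sensors.get_obs(); R=Ro.from_euler("xyz",o["tool_rot"],degrees=True).as_matrix(); p=o["tool_pos"]
    print("t",round(o["time_s"],2),"pos",p.round(4),"rot",o["tool_rot"].round(1),"q",o["qpos"].round(0),"w",round(o["grip_width"],4))
    for w in wps:
        d=R.T@(np.array(w[:3])-p)*1000; dy=(w[3]-o["tool_rot"][2]+180)%360-180
        t=Ro.from_matrix(R.T@Ro.from_euler("xyz",[180,0,w[3]],degrees=True).as_matrix()).as_rotvec()
        print("  ",d.round(1),"rz",round(float(-np.radians(dy)),4), "tilt-corr rx ry",t[:2].round(4) if abs(dy)<40 else "")
E
python3 - <<'E'
from h import *
plan((.5,-.3,.28,45),(.58,0,.28,60),(.51,.31,.25,90))
T=vision.read_camera("top")
for n,p,z in [("thin",(186.6,253.2),.026),("mid",(187.3,296.8),.036),("thick",(151.25,269.8),.046),("view",(499.6,232.4),.06),("postfoot",(477,213),0.0),("posttop",(497.8,188.5),.152)]: print(n,onz(T,*p,z).round(4))
E
```

```text
t 0.2 pos [ 0.2742 -0.589   0.2299] rot [-179.9    0.    25. ] q [66. 18. -4. 83.  1. 79. -3.] w 0.0869
   [ 326.7 -166.7  -49.9] rz -0.3495 tilt-corr rx ry [-0.0012 -0.0001]
   [ 525.9 -404.9  -49.7] rz -0.6113 tilt-corr rx ry [-0.0011 -0.0002]
   [ 593.3 -715.4  -19.3] rz -1.1349 tilt-corr rx ry 
thin [0.5169 0.332  0.026 ]
mid [0.41   0.3319 0.036 ]
thick [0.4817 0.4113 0.046 ]
view [ 0.4814 -0.421   0.06  ]
postfoot [ 0.5478 -0.3995  0.    ]
posttop [ 0.5636 -0.3959  0.152 ]
```

drive_tool --moves '[{"x": 40, "y": -20, "z": -50, "rz": 0, "fingers": -1}, {"x": 98, "y": -50, "z": -50, "rz": -0.1}, {"x": 155, "y": -80, "z": -50, "rz": -0.2}, {"x": 210, "y": -107, "z": -50, "rz": -0.25}, {"x": 268, "y": -137, "z": -50, "rz": -0.3}, {"x": 327, "y": -167, "z": -50, "rz": -0.35}, {"x": 367, "y": -215, "z": -50, "rz": -0.4}, {"x": 407, "y": -263, "z": -50, "rz": -0.45}, {"x": 447, "y": -310, "z": -50, "rz": -0.5}, {"x": 487, "y": -358, "z": -50, "rz": -0.56}, {"x": 526, "y": -405, "z": -50, "rz": -0.62}, {"x": 538, "y": -458, "z": -45, "rz": -0.7}, {"x": 550, "y": -512, "z": -40, "rz": -0.8}, {"x": 560, "y": -562, "z": -35, "rz": -0.9}, {"x": 572, "y": -614, "z": -30, "rz": -1.0}, {"x": 582, "y": -665, "z": -25, "rz": -1.1}, {"x": 593, "y": -715, "z": -20, "rz": -1.135}, {"x": 593, "y": -715, "z": -20, "rz": -1.135}, {"x": 593, "y": -715, "z": -20, "rz": -1.135}, {"x": 593, "y": -715, "z": -20, "rz": -1.135}]'

```text
invalid input at $.moves[0]: expected keys x, y, z, rx, ry, rz, fingers
```

```bash
python3 - <<'E'
from h import *
c=vision.read_camera("wrist"); cv2.imwrite("pics/w1.png",c["image"][:,:,::-1])
plan((.5169,.332,.12,90))
for X in [(.5169,.332,.026),(.41,.3319,.036),(.4817,.4113,.046)]: print(proj(c,X))
E
```

```text
t 0.3 pos [ 0.2743 -0.5891  0.2302] rot [-180.    0.   25.] q [66. 18. -4. 83.  1. 79. -3.] w 0.0872
   [ 608.8 -732.5  110.6] rz -1.135 tilt-corr rx ry 
[-964.45725999 -832.81861292]
[-937.60116683 -594.54516271]
[-1270.03312125  -940.32295529]
```

View pics/w1.png

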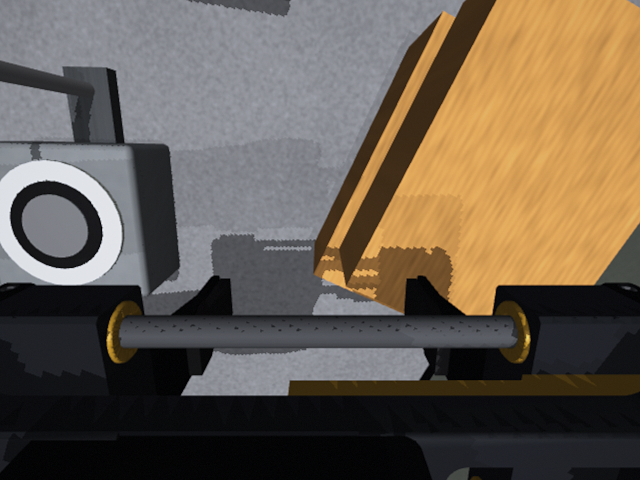

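The call was refused because every row needs all the keys. The wrist picture was therefore taken from the start pose; it shows the larger viewer's ring at (57,222) and the fingers at (215,310) and (425,310). Repeating the move with full rows.

drive_tool --moves '[{"x": 40, "y": -20, "z": -50, "rx": 0, "ry": 0, "rz": 0, "fingers": -1}, {"x": 98, "y": -50, "z": -50, "rx": 0, "ry": 0, "rz": -0.1, "fingers": -1}, {"x": 155, "y": -80, "z": -50, "rx": 0, "ry": 0, "rz": -0.2, "fingers": -1}, {"x": 210, "y": -107, "z": -50, "rx": 0, "ry": 0, "rz": -0.25, "fingers": -1}, {"x": 268, "y": -137, "z": -50, "rx": 0, "ry": 0, "rz": -0.3, "fingers": -1}, {"x": 327, "y": -167, "z": -50, "rx": 0, "ry": 0, "rz": -0.35, "fingers": -1}, {"x": 367, "y": -215, "z": -50, "rx": 0, "ry": 0, "rz": -0.4, "fingers": -1}, {"x": 407, "y": -263, "z": -50, "rx": 0, "ry": 0, "rz": -0.45, "fingers": -1}, {"x": 447, "y": -310, "z": -50, "rx": 0, "ry": 0, "rz": -0.5, "fingers": -1}, {"x": 487, "y": -358, "z": -50, "rx": 0, "ry": 0, "rz": -0.56, "fingers": -1}, {"x": 526, "y": -405, "z": -50, "rx": 0, "ry": 0, "rz": -0.62, "fingers": -1}, {"x": 538, "y": -458, "z": -45, "rx": 0, "ry": 0, "rz": -0.7, "fingers": -1}, {"x": 550, "y": -512, "z": -40, "rx": 0, "ry": 0, "rz": -0.8, "fingers": -1}, {"x": 560, "y": -562, "z": -35, "rx": 0, "ry": 0, "rz": -0.9, "fingers": -1}, {"x": 572, "y": -614, "z": -30, "rx": 0, "ry": 0, "rz": -1.0, "fingers": -1}, {"x": 582, "y": -665, "z": -25, "rx": 0, "ry": 0, "rz": -1.1, "fingers": -1}, {"x": 593, "y": -715, "z": -20, "rx": 0, "ry": 0, "rz": -1.135, "fingers": -1}, {"x": 593, "y": -715, "z": -20, "rx": 0, "ry": 0, "rz": -1.135, "fingers": -1}, {"x": 593, "y": -715, "z": -20, "rx": 0, "ry": 0, "rz": -1.135, "fingers": -1}]'

```text
time_s: 2.68
tool_pos: [0.5103, 0.3087, 0.2503]
tool_rot: [180.0, 0.1, 90.0]
force: [-0.1, -0.1, -0.6]
grip_width: 0.087
grasp_force: 0.0
```

```bash
python3 - <<'E'
from h import *
c=vision.read_camera("wrist"); cv2.imwrite("pics/w2.png",c["image"][:,:,::-1])
plan((.5169,.332,.12,90))
for X in [(.5169,.332,.026),(.41,.3319,.036),(.4817,.4113,.046)]: print(proj(c,X))
E
```

```text
t 2.73 pos [0.5109 0.3079 0.2504] rot [1.80e+02 1.00e-01 8.99e+01] q [  5.  17. -46.  88.  12.  81. -43.] w 0.0872
   [ 24.3   6.  130.4] rz -0.0019 tilt-corr rx ry [0.0003 0.0011]
[325.14093286 189.70756148]
[223.36699777 191.07629848]
[289.29333306 109.67204991]
```

View pics/w2.png

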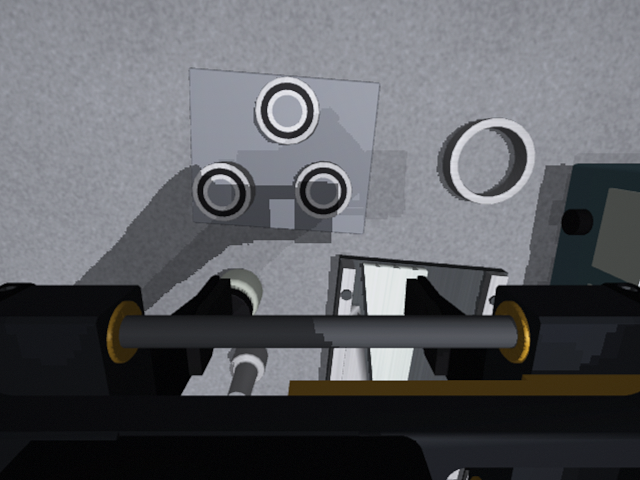

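The wrist view shows the thin bearing at (324,189), thick at (287,110) and mid at (222,190). All are within about 1–2 px of my projected positions, so I'm descending on the thin one.

drive_tool --moves '[{"x": 24, "y": 6, "z": 60, "rx": 0, "ry": 0, "rz": 0, "fingers": -1}, {"x": 24, "y": 6, "z": 115, "rx": 0, "ry": 0, "rz": 0, "fingers": -1}, {"x": 24, "y": 6, "z": 165, "rx": 0, "ry": 0, "rz": 0, "fingers": -1}, {"x": 24, "y": 6, "z": 200, "rx": 0, "ry": 0, "rz": 0, "fingers": -1}, {"x": 24, "y": 6, "z": 222, "rx": 0, "ry": 0, "rz": 0, "fingers": -1}, {"x": 24, "y": 6, "z": 232, "rx": 0, "ry": 0, "rz": 0, "fingers": -1}, {"x": 24, "y": 6, "z": 232, "rx": 0, "ry": 0, "rz": 0, "fingers": -1}, {"x": 24, "y": 6, "z": 232, "rx": 0, "ry": 0, "rz": 0, "fingers": 0.2}, {"x": 24, "y": 6, "z": 232, "rx": 0, "ry": 0, "rz": 0, "fingers": 0.6}, {"x": 24, "y": 6, "z": 232, "rx": 0, "ry": 0, "rz": 0, "fingers": 1}, {"x": 24, "y": 6, "z": 232, "rx": 0, "ry": 0, "rz": 0, "fingers": 1}, {"x": 24, "y": 6, "z": 232, "rx": 0, "ry": 0, "rz": 0, "fingers": 1}, {"x": 24, "y": 6, "z": 232, "rx": 0, "ry": 0, "rz": 0, "fingers": 1}]' --force 45

```text
time_s: 4.35
tool_pos: [0.5163, 0.3334, 0.019]
tool_rot: [180.0, -0.0, 90.0]
force: [-1.2, -1.3, 5.1]
grip_width: 0.0607
grasp_force: 45.0
```

```bash
python3 - <<'E'
from h import *
plan((.5169,.332,.19,90),(.56,.0,.25,50),(.4814,-.421,.20,17))
E
```

```text
t 4.35 pos [0.5163 0.3334 0.019 ] rot [180.  -0.  90.] q [ -2.  31. -41.  99.  24.  59. -52.] w 0.0607
   [  -1.4    0.7 -171. ] rz -0.0 tilt-corr rx ry [ 0.0005 -0.0001]
   [-333.4   43.8 -231. ] rz 0.6981 tilt-corr rx ry [ 0.0005 -0.0002]
   [-754.4  -34.8 -181. ] rz 1.2741 tilt-corr rx ry
```

drive_tool --moves '[{"x": 0, "y": 0, "z": -10, "rx": 0, "ry": 0, "rz": 0, "fingers": 1}, {"x": 0, "y": 0, "z": -35, "rx": 0, "ry": 0, "rz": 0, "fingers": 1}, {"x": 0, "y": 0, "z": -75, "rx": 0, "ry": 0, "rz": 0, "fingers": 1}, {"x": 0, "y": 0, "z": -120, "rx": 0, "ry": 0, "rz": 0, "fingers": 1}, {"x": -20, "y": 5, "z": -165, "rx": 0, "ry": 0, "rz": 0, "fingers": 1}, {"x": -60, "y": 10, "z": -200, "rx": 0, "ry": 0, "rz": 0.05, "fingers": 1}, {"x": -105, "y": 18, "z": -220, "rx": 0, "ry": 0, "rz": 0.12, "fingers": 1}, {"x": -150, "y": 25, "z": -230, "rx": 0, "ry": 0, "rz": 0.22, "fingers": 1}, {"x": -195, "y": 32, "z": -230, "rx": 0, "ry": 0, "rz": 0.32, "fingers": 1}, {"x": -240, "y": 38, "z": -230, "rx": 0, "ry": 0, "rz": 0.42, "fingers": 1}, {"x": -285, "y": 42, "z": -230, "rx": 0, "ry": 0, "rz": 0.52, "fingers": 1}, {"x": -333, "y": 44, "z": -230, "rx": 0, "ry": 0, "rz": 0.62, "fingers": 1}, {"x": -380, "y": 44, "z": -230, "rx": 0, "ry": 0, "rz": 0.72, "fingers": 1}, {"x": -428, "y": 40, "z": -230, "rx": 0, "ry": 0, "rz": 0.82, "fingers": 1}, {"x": -476, "y": 30, "z": -230, "rx": 0, "ry": 0, "rz": 0.92, "fingers": 1}, {"x": -524, "y": 20, "z": -225, "rx": 0, "ry": 0, "rz": 1.02, "fingers": 1}, {"x": -572, "y": 8, "z": -215, "rx": 0, "ry": 0, "rz": 1.12, "fingers": 1}, {"x": -615, "y": 0, "z": -205, "rx": 0, "ry": 0, "rz": 1.2, "fingers": 1}, {"x": -655, "y": -9, "z": -200, "rx": 0, "ry": 0, "rz": 1.25, "fingers": 1}, {"x": -690, "y": -18, "z": -195, "rx": 0, "ry": 0, "rz": 1.274, "fingers": 1}]'

```text
time_s: 6.85
tool_pos: [0.4977, -0.3589, 0.2131]
tool_rot: [-180.0, -0.0, 16.9]
force: [0.2, -0.1, -1.0]
grip_width: 0.0618
grasp_force: 4.5
```

```bash
python3 - <<'E'
from h import *
plan((.4814,-.421,.20,17))
S=vision.read_camera("scene");W=vision.read_camera("wrist")
I=W["image"].copy()
a=cv2.resize(I,(400,300)); b=crop(S["image"],90,230,133,100,3); T=vision.read_camera("top"); d=crop(T["image"],430,160,133,100,3)
cv2.imwrite("pics/v1.png",np.vstack([np.hstack([a,b[:300,:398]]),np.hstack([d[:,:399],np.zeros((300,399,3),np.uint8)])])[:,:,::-1] if 0 else np.hstack([a,b[:300,:398]])[:,:,::-1])
o=sensors.get_obs(); print(o["grip_width"],o["force"])
e=ell(W["image"],*proj(W,(.4814,-.421,.06)),60,250,20,120,tol=25); print(proj(W,(.4814,-.421,.06)),e[:8], [onz(W,x[1],x[2],.06).round(4) for x in e[:8]])
E
```

```text
t 6.85 pos [ 0.4977 -0.3589  0.2131] rot [-180.    -0.    16.9] q [ 47.  15. -16.  90.   4.  76. -43.] w 0.0618
   [-33.7  54.7  13.1] rz -0.001 tilt-corr rx ry [-0.0002 -0.0001]
0.06119440741818921 [-0.00278141  0.60519389 -1.96677674]
[370.86429166 255.70511043] [] []
```

View pics/v1.png

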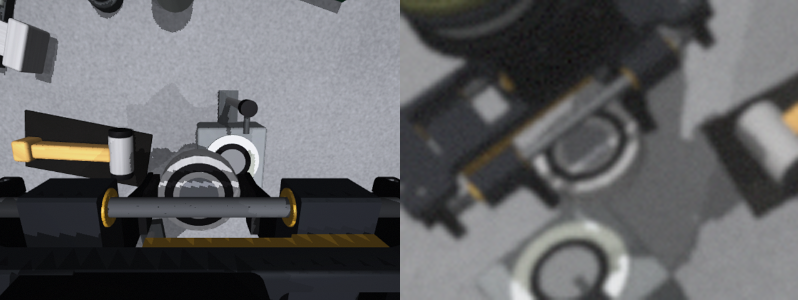

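The wrist image shows the thin bearing still held between the pads at about (320,296) full-scale, above the smaller viewer. The grip force dipped to 4.5 N, which is the momentary slackening. I'm moving over the window and then re-measuring how it is held.

drive_tool --moves '[{"x": -6, "y": 10, "z": 5, "rx": 0, "ry": 0, "rz": 0, "fingers": 1}, {"x": -16, "y": 28, "z": 15, "rx": 0, "ry": 0, "rz": 0, "fingers": 1}, {"x": -26, "y": 43, "z": 28, "rx": 0, "ry": 0, "rz": 0, "fingers": 1}, {"x": -32, "y": 52, "z": 38, "rx": 0, "ry": 0, "rz": 0, "fingers": 1}, {"x": -34, "y": 55, "z": 45, "rx": 0, "ry": 0, "rz": 0, "fingers": 1}, {"x": -34, "y": 55, "z": 50, "rx": 0, "ry": 0, "rz": 0, "fingers": 1}, {"x": -34, "y": 55, "z": 50, "rx": 0, "ry": 0, "rz": 0, "fingers": 1}, {"x": -34, "y": 55, "z": 50, "rx": 0, "ry": 0, "rz": 0, "fingers": 1}]'

```text
time_s: 8.0
tool_pos: [0.4823, -0.4188, 0.1641]
tool_rot: [180.0, -0.0, 17.1]
force: [-0.3, -0.4, -1.9]
grip_width: 0.061
grasp_force: 45.0
```

```bash
python3 - <<'E'
from h import *
plan((.4814,-.421,.163,17))
S=vision.read_camera("scene");W=vision.read_camera("wrist")
cv2.imwrite("pics/v2.png",np.hstack([crop(W["image"],180,220,267,150,1.5)[:,:400],crop(S["image"],90,250,100,56,4)])[:,:,::-1])
np.savez("v2.npz",W=W["image"],S=S["image"])
X=(.4814,-.421,.170)
print(proj(W,X),proj(S,X),proj(S,(.4814,-.421,.15)), "Wcam",-W["R"].T@W["t"],W["R"].round(3),W["fx"])
for q in ell(W["image"],*proj(W,X),40,250,20,120,tol=25): print(q, onz(W,q[1],q[2],.170).round(4))
for q in ell(S["image"],*proj(S,X),40,250,4,25,tol=8): print(q, onz(S,q[1],q[2],.170).round(4))
o=sensors.get_obs();print(o["grasp_force"])
E
```

```text
t 8.0 pos [ 0.4823 -0.4188  0.1641] rot [180.   -0.   17.1] q [ 50.  20. -14.  89.   5.  71. -38.] w 0.061
   [-1.5  1.8  1.1] rz 0.0012 tilt-corr rx ry [ 0.0007 -0.0006]Traceback (most recent call last):
  File "<stdin>", line 4, in <module>
    return _nx.concatenate(arrs, 1, dtype=dtype, casting=casting)
           ~~~~~~~~~~~~~~~^^^^^^^^^^^^^^^^^^^^^^^^^^^^^^^^^^^^^^^
ValueError: all the input array dimensions except for the concatenation axis must match exactly, but along dimension 0, the array at index 0 has size 225 and the array at index 1 has size 224
```

```bash
cat > lookv.py <<'E'
import sys; from h import *
name,th=sys.argv[1],float(sys.argv[2]); zt=.15+th
S=vision.read_camera("scene");W=vision.read_camera("wrist");T=vision.read_camera("top")
cv2.imwrite(f"pics/{name}.png",np.hstack([crop(W["image"],200,220,250,150,1.6),crop(S["image"],90,250,100,60,4)])[:,:,::-1])
o=sensors.get_obs();print(o["tool_pos"].round(4),o["tool_rot"].round(2),o["grasp_force"],o["grip_width"])
X=(.4814,-.421,zt); print("proj",proj(W,X),proj(S,X))
for q in ell(W["image"],*proj(W,X),40,250,15,120,tol=25): print(q, onz(W,q[1],q[2],zt).round(4))
for q in ell(S["image"],*proj(S,X),40,250,4,25,tol=8): print("S",q, onz(S,q[1],q[2],zt).round(4))
E
python3 lookv.py v2 .02
```

```text
[ 0.4819 -0.4193  0.1639] [ 1.7996e+02 -1.0000e-02  1.7020e+01] 44.99923825263977 0.06129349716706585
proj [319.16457672 307.63944556] [125.7882271  299.56843604]
[ 40.  317.6 297.4  21.   44.7] [ 0.4861 -0.4188  0.17  ]
[ 50.  317.7 297.3  20.9  44.4] [ 0.4862 -0.4188  0.17  ]
[ 60.  317.9 297.3  20.7  44.2] [ 0.4862 -0.4189  0.17  ]
```

View pics/v2.png

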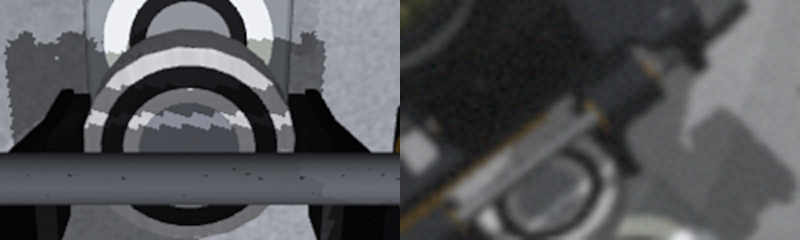

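The wrist crop shows the bearing lying level between the pads, with its dark seal ring spanning about u 263–373, v 261–361. The white viewer ring is behind it, above. I'll fit the seal ring by radial edges, using the tray picture as reference for its true radius.

```bash
cat >> h.py <<'E'
from scipy.ndimage import map_coordinates
from scipy.optimize import least_squares
def seal(c,X,rpx,skip=lambda u,v:False):
    """dark seal ring of a bearing whose top-face centre is near X: outer dark->light edge, lifted on plane z=X[2]; circle fit (centre, radius)"""
    g=cv2.cvtColor(c["image"],cv2.COLOR_RGB2GRAY).astype(float); pts=[]
    X=np.array(X,float)
    for a in np.radians(np.arange(0,360,4)):
        rr=np.arange(.017,.031,.0002); P=np.array([proj(c,X+[r*np.cos(a),r*np.sin(a),0]) for r in rr])
        if any(skip(*p) for p in P): continue
        v=map_coordinates(g,[P[:,1],P[:,0]],order=1,mode="nearest")
        v=np.convolve(np.pad(v,3,mode="edge"),np.ones(7)/7,"valid"); d=np.gradient(v)
        k=d[2:-2].argmax()+2
        if d[k]>rpx: pts.append(X[:2]+rr[k]*np.array([np.cos(a),np.sin(a)]))
    p=np.array(pts)
    if len(p)<8: return None
    f=lambda q: np.hypot(p[:,0]-q[0],p[:,1]-q[1])-q[2]
    s=least_squares(f,[X[0],X[1],.024],loss="soft_l1",f_scale=.0005); return s.x.round(4),len(p),np.sqrt(np.mean(np.minimum(s.fun**2,1))).round(6),np.median(abs(f(s.x))).round(5)
E
python3 - <<'E'
from h import *
T=vision.read_camera("top")
for X in [(.5169,.332,.026),(.41,.3319,.036),(.4817,.4113,.046)]: print("top",seal(T,X,2))
W=vision.read_camera("wrist")
bar=lambda u,v: v>305 and v<352
for z in (.165,.17,.175): print(z,seal(W,(.4805,-.4215,z),.8,bar))
E
```

```text
top None
top (array([0.41  , 0.3319, 0.0248]), 90, np.float64(0.00038), np.float64(0.0002))
top (array([0.4818, 0.4114, 0.0248]), 90, np.float64(0.000433), np.float64(0.00033))
0.165 (array([ 0.4762, -0.422 ,  0.0265]), 45, np.float64(0.000106), np.float64(6e-05))
0.17 (array([ 0.4786, -0.4212,  0.0257]), 41, np.float64(9.2e-05), np.float64(5e-05))
0.175 (array([ 0.481 , -0.4205,  0.0249]), 37, np.float64(0.000129), np.float64(6e-05))
```

```bash
python3 - <<'E'
from h import *
W=vision.read_camera("wrist"); o=sensors.get_obs()
Rt=Ro.from_euler("xyz",o["tool_rot"],degrees=True).as_matrix(); Rc=W["R"]@Rt; tc=W["R"]@o["tool_pos"]+W["t"]; print("cam in tool",(-Rc.T@tc).round(4))
c=dict(W); R2=Ro.from_euler("xyz",[180,.1,89.9],degrees=True).as_matrix(); c["R"]=Rc@R2.T; c["t"]=tc-c["R"]@np.array([.5109,.3079,.2504]); c["image"]=cv2.imread("pics/w2.png")[:,:,::-1].copy()
for X in [(.5169,.332,.026),(.41,.3319,.036),(.4817,.4113,.046)]: print(seal(c,X,2))
T=vision.read_camera("top"); e=ell(T["image"],498,232,40,250,5,25,8); print(e[:6])
E
```

```text
cam in tool [ 0.0733  0.0012 -0.1548]
(array([0.5168, 0.3293, 0.0253]), 90, np.float64(0.000354), np.float64(0.00015))
(array([0.4098, 0.3292, 0.0254]), 90, np.float64(0.000174), np.float64(0.00012))
(array([0.4818, 0.4089, 0.0254]), 90, np.float64(0.000141), np.float64(0.00011))
[]
```

drive_tool --moves '[{"x": 0, "y": 1.5, "z": 1, "rx": 0, "ry": 0, "rz": 0, "fingers": 1}, {"x": 0, "y": 1.5, "z": 1, "rx": 0, "ry": 0, "rz": 0, "fingers": 1}, {"x": 0, "y": 1.5, "z": 1, "rx": 0, "ry": 0, "rz": 0, "fingers": 1}, {"x": 0, "y": 1.5, "z": 1, "rx": 0, "ry": 0, "rz": 0, "fingers": 1}, {"x": 0, "y": 1.5, "z": 1, "rx": 0, "ry": 0, "rz": 0, "fingers": 1}, {"x": 0, "y": 1.5, "z": 1, "rx": 0, "ry": 0, "rz": 0, "fingers": 1}, {"x": 0, "y": 1.5, "z": 1, "rx": 0, "ry": 0, "rz": 0, "fingers": 1}, {"x": 0, "y": 1.5, "z": 1, "rx": 0, "ry": 0, "rz": 0, "fingers": 1}, {"x": 0, "y": 1.5, "z": 1, "rx": 0, "ry": 0, "rz": 0, "fingers": 1}, {"x": 0, "y": 1.5, "z": 1, "rx": 0, "ry": 0, "rz": 0, "fingers": 1}, {"x": 0, "y": 1.5, "z": 1, "rx": 0, "ry": 0, "rz": 0, "fingers": 1}, {"x": 0, "y": 1.5, "z": 1, "rx": 0, "ry": 0, "rz": 0, "fingers": 1}, {"x": 0, "y": 1.5, "z": 1, "rx": 0, "ry": 0, "rz": 0, "fingers": 1}, {"x": 0, "y": 1.5, "z": 1, "rx": 0, "ry": 0, "rz": 0, "fingers": 1}, {"x": 0, "y": 1.5, "z": 1, "rx": 0, "ry": 0, "rz": 0, "fingers": 1}, {"x": 0, "y": 1.5, "z": 1, "rx": 0, "ry": 0, "rz": 0, "fingers": 1}, {"x": 0, "y": 1.5, "z": 1, "rx": 0, "ry": 0, "rz": 0, "fingers": 1}, {"x": 0, "y": 1.5, "z": 1, "rx": 0, "ry": 0, "rz": 0, "fingers": 1}, {"x": 0, "y": 1.5, "z": 1, "rx": 0, "ry": 0, "rz": 0, "fingers": 1}, {"x": 0, "y": 1.5, "z": 1, "rx": 0, "ry": 0, "rz": 0, "fingers": 1}]'

```text
time_s: 10.95
tool_pos: [0.4822, -0.4208, 0.1626]
tool_rot: [180.0, -0.0, 17.0]
force: [-0.6, 0.6, -1.9]
grip_width: 0.0609
grasp_force: 45.0
```

drive_tool --moves '[{"x": 0, "y": 0, "z": 0, "rx": 0, "ry": 0, "rz": 0, "fingers": 1}, {"x": 0, "y": 0, "z": 0, "rx": 0, "ry": 0, "rz": 0, "fingers": 1}, {"x": 0, "y": 0, "z": 0, "rx": 0, "ry": 0, "rz": 0, "fingers": 1}, {"x": 0, "y": 0, "z": 0, "rx": 0, "ry": 0, "rz": 0, "fingers": 1}, {"x": 0, "y": 0, "z": 0, "rx": 0, "ry": 0, "rz": 0, "fingers": 1}, {"x": 0, "y": 0, "z": 0, "rx": 0, "ry": 0, "rz": 0, "fingers": 1}, {"x": 0, "y": 0, "z": 0, "rx": 0, "ry": 0, "rz": 0, "fingers": 1}, {"x": 0, "y": 0, "z": 0, "rx": 0, "ry": 0, "rz": 0, "fingers": 1}, {"x": 0, "y": 0, "z": 0, "rx": 0, "ry": 0, "rz": 0, "fingers": 1}, {"x": 0, "y": 0, "z": 0, "rx": 0, "ry": 0, "rz": 0, "fingers": 1}, {"x": 0, "y": 0, "z": 0, "rx": 0, "ry": 0, "rz": 0, "fingers": 1}, {"x": 0, "y": 0, "z": 0, "rx": 0, "ry": 0, "rz": 0, "fingers": 1}, {"x": 0, "y": 0, "z": 0, "rx": 0, "ry": 0, "rz": 0, "fingers": 1}, {"x": 0, "y": 0, "z": 0, "rx": 0, "ry": 0, "rz": 0, "fingers": 1}, {"x": 0, "y": 0, "z": 0, "rx": 0, "ry": 0, "rz": 0, "fingers": 1}, {"x": 0, "y": 0, "z": 0, "rx": 0, "ry": 0, "rz": 0, "fingers": 1}, {"x": 0, "y": 0, "z": 0, "rx": 0, "ry": 0, "rz": 0, "fingers": 1}, {"x": 0, "y": 0, "z": 0, "rx": 0, "ry": 0, "rz": 0, "fingers": 1}, {"x": 0, "y": 0, "z": 0, "rx": 0, "ry": 0, "rz": 0, "fingers": 1}, {"x": 0, "y": 0, "z": 0, "rx": 0, "ry": 0, "rz": 0, "fingers": 1}]'

```text
time_s: 13.45
tool_pos: [0.4821, -0.4208, 0.1626]
tool_rot: [180.0, 0.0, 17.0]
force: [0.4, 0.4, -2.2]
grip_width: 0.0607
grasp_force: 45.0
```

```bash
python3 - <<'E'
from h import *
o=sensors.get_obs(); print(o["grasp_force"])
T=vision.read_camera("top")
g=cv2.cvtColor(T["image"],cv2.COLOR_RGB2GRAY)
# bed edges at several sections: channel dark floor between bar and fence
C=np.array([.658,.088]);ex=np.array([.9953,-.097]);ey=np.array([.097,.9953])
for y in (-.14,-.1,-.05,0,.05,.1,.14):
    ss=np.arange(-.07,.08,.0005); P=np.array([proj(T,[*(C+ey*y+ex*s),.029]) for s in ss]); v=map_coordinates(g.astype(float),[P[:,1],P[:,0]],order=1); d=np.gradient(cv2.blur(v[None],(7,1))[0])
    print(y,"bar",ss[d.argmin()].round(4),"fence",ss[20:][d[20:].argmax()].round(4))
for z in (.029,.015):
  for s in (0.,.044):
    yy=np.arange(-.18,.18,.0005); P=np.array([proj(T,[*(C+ey*y+ex*s),z]) for y in yy]); v=map_coordinates(g.astype(float),[P[:,1],P[:,0]],order=1); d=abs(np.gradient(cv2.blur(v[None],(7,1))[0])); print("ends",z,s,yy[:120][d[:120].argmax()],yy[-120:][d[-120:].argmax()])
for yb in (-.1,0,.1): print(yb,(C+ey*yb).round(4))
plan((.55,-.25,.20,0),(*(C-ey*.1),.12,-5.5))
E
```

```text
44.99922752380371
-0.14 bar -0.0345 fence 0.038
-0.1 bar -0.0345 fence 0.0385
-0.05 bar -0.035 fence 0.037
0 bar -0.036 fence 0.0365
0.05 bar -0.036 fence 0.037
0.1 bar -0.036 fence 0.0375
0.14 bar -0.037 fence 0.036
ends 0.029 0.0 -0.14699999999999996 0.1495000000000003
ends 0.029 0.044 -0.12149999999999994 0.12700000000000028
ends 0.015 0.0 -0.14749999999999996 0.1525000000000003
ends 0.015 0.044 -0.14699999999999996 0.12900000000000028
-0.1 [ 0.6483 -0.0115]
0 [0.658 0.088]
0.1 [0.6677 0.1875]
t 13.5 pos [ 0.4821 -0.4207  0.1626] rot [180.   0.  17.] q [ 50.  20. -14.  89.   5.  71. -38.] w 0.0612
   [ 114.8 -143.4  -37.4] rz 0.2968 tilt-corr rx ry [0.0001 0.    ]
   [ 278.6 -342.7   42.5] rz 0.3928 tilt-corr rx ry [0.0001 0.    ]
```

drive_tool --moves '[{"x": 0, "y": 0, "z": -12, "rx": 0, "ry": 0, "rz": 0, "fingers": 1}, {"x": 0, "y": 0, "z": -35, "rx": 0, "ry": 0, "rz": 0, "fingers": 1}, {"x": 10, "y": -12, "z": -50, "rx": 0, "ry": 0, "rz": 0.03, "fingers": 1}, {"x": 34, "y": -42, "z": -50, "rx": 0, "ry": 0, "rz": 0.08, "fingers": 1}, {"x": 65, "y": -80, "z": -50, "rx": 0, "ry": 0, "rz": 0.14, "fingers": 1}, {"x": 97, "y": -119, "z": -50, "rx": 0, "ry": 0, "rz": 0.2, "fingers": 1}, {"x": 129, "y": -158, "z": -45, "rx": 0, "ry": 0, "rz": 0.26, "fingers": 1}, {"x": 161, "y": -197, "z": -35, "rx": 0, "ry": 0, "rz": 0.32, "fingers": 1}, {"x": 193, "y": -236, "z": -20, "rx": 0, "ry": 0, "rz": 0.36, "fingers": 1}, {"x": 225, "y": -275, "z": 0, "rx": 0, "ry": 0, "rz": 0.387, "fingers": 1}, {"x": 252, "y": -308, "z": 20, "rx": 0, "ry": 0, "rz": 0.387, "fingers": 1}, {"x": 272, "y": -333, "z": 40, "rx": 0, "ry": 0, "rz": 0.387, "fingers": 1}, {"x": 283, "y": -346, "z": 60, "rx": 0, "ry": 0, "rz": 0.387, "fingers": 1}, {"x": 283, "y": -346, "z": 80, "rx": 0, "ry": 0, "rz": 0.387, "fingers": 1}, {"x": 283, "y": -346, "z": 90, "rx": 0, "ry": 0, "rz": 0.387, "fingers": 1}, {"x": 283, "y": -346, "z": 90, "rx": 0, "ry": 0, "rz": 0.387, "fingers": 1}]'

```text
time_s: 15.5
tool_pos: [0.6507, -0.0095, 0.0715]
tool_rot: [179.9, 0.1, -5.3]
force: [-0.2, -0.4, -2.3]
grip_width: 0.061
grasp_force: 45.0
```

```bash
python3 - <<'E'
from h import *
plan((.6516,-.0072,.0285,-5.2))
W=vision.read_camera("wrist"); o=sensors.get_obs(); print(o["force"],o["grasp_force"])
bar=lambda u,v: v>305 and v<352
z=o["tool_pos"][2]+.007
print(seal(W,(o["tool_pos"][0]-.002,o["tool_pos"][1],z),.8,bar))
cv2.imwrite("pics/b1.png",cv2.resize(W["image"],None,fx=1,fy=1)[:,:,::-1])
# channel edges in wrist: fence inner & bar edge at z=.029 near this y
g=cv2.cvtColor(W["image"],cv2.COLOR_RGB2GRAY)
print([ (n,proj(W,(.659+s*.996,.0895+s*-.09+0,.029)).round(0)) for n,s in (("bar",-.036),("fence",.037))])
E
```

```text
t 15.5 pos [ 0.6507 -0.0095  0.0715] rot [ 1.799e+02  1.000e-01 -5.300e+00] q [  16.   27.  -23.   92.   12.   63. -105.] w 0.061
   [ 0.8 -2.5 43. ] rz -0.0022 tilt-corr rx ry [0.0014 0.0019]
[-0.73497617  0.03452811 -2.15479338] 44.99927759170532
(array([ 0.6484, -0.0107,  0.0253]), 40, np.float64(0.000116), np.float64(5e-05))
[('bar', array([157., 325.])), ('fence', array([141., 210.]))]
```

View pics/b1.png

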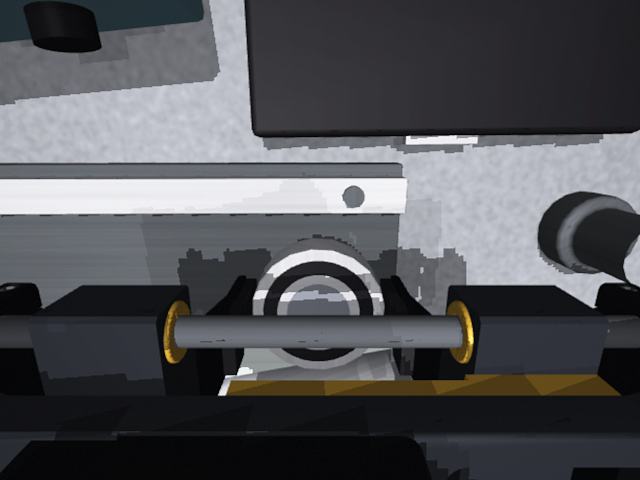

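The wrist view shows the bearing over the channel: fence inner edge at v≈213 (predicted 210) and parallel to the gripper, bed end at u≈400. Lowering and releasing.

drive_tool --moves '[{"x": 1, "y": -2.5, "z": 15, "rx": 0, "ry": 0, "rz": 0, "fingers": 1}, {"x": 1, "y": -2.5, "z": 28, "rx": 0, "ry": 0, "rz": 0, "fingers": 1}, {"x": 1, "y": -2.5, "z": 36, "rx": 0, "ry": 0, "rz": 0, "fingers": 1}, {"x": 1, "y": -2.5, "z": 40, "rx": 0, "ry": 0, "rz": 0, "fingers": 1}, {"x": 1, "y": -2.5, "z": 42.5, "rx": 0, "ry": 0, "rz": 0, "fingers": 1}, {"x": 1, "y": -2.5, "z": 42.5, "rx": 0, "ry": 0, "rz": 0, "fingers": 1}, {"x": 1, "y": -2.5, "z": 42.5, "rx": 0, "ry": 0, "rz": 0, "fingers": 1}, {"x": 1, "y": -2.5, "z": 42.5, "rx": 0, "ry": 0, "rz": 0, "fingers": 1}]'

```text
time_s: 16.55
tool_pos: [0.653, -0.0048, 0.0304]
tool_rot: [180.0, -0.0, -5.2]
force: [0.4, 0.4, -2.0]
grip_width: 0.0608
grasp_force: 45.0
```

drive_tool --moves '[{"x": 0, "y": 0, "z": 0, "rx": 0, "ry": 0, "rz": 0, "fingers": -0.45}, {"x": 0, "y": 0, "z": 0, "rx": 0, "ry": 0, "rz": 0, "fingers": -0.65}, {"x": 0, "y": 0, "z": 0, "rx": 0, "ry": 0, "rz": 0, "fingers": -0.7}, {"x": 0, "y": 0, "z": 0, "rx": 0, "ry": 0, "rz": 0, "fingers": -0.7}, {"x": 0, "y": 0, "z": -10, "rx": 0, "ry": 0, "rz": 0, "fingers": -0.7}, {"x": 0, "y": 0, "z": -40, "rx": 0, "ry": 0, "rz": 0, "fingers": -0.7}, {"x": 0, "y": 0, "z": -90, "rx": 0, "ry": 0, "rz": 0, "fingers": -0.7}, {"x": 0, "y": 0, "z": -150, "rx": 0, "ry": 0, "rz": 0, "fingers": -1}, {"x": 0, "y": 0, "z": -190, "rx": 0, "ry": 0, "rz": 0, "fingers": -1}, {"x": 0, "y": 0, "z": -190, "rx": 0, "ry": 0, "rz": 0, "fingers": -1}]'

```text
time_s: 17.8
tool_pos: [0.6552, -0.0043, 0.2257]
tool_rot: [-180.0, -0.5, -5.2]
force: [0.6, 0.2, -0.5]
grip_width: 0.0863
grasp_force: 0.0
```

```bash
python3 - <<'E'
from h import *
plan((.60,.20,.22,45),(.4105,.325,.22,90),(.4105,.333,.022,90))
T=vision.read_camera("top");W=vision.read_camera("wrist")
for z in (.035,): print("thin top",seal(T,(.6502,-.0071,z),1.5), "W",seal(W,(.6502,-.0071,z),1.5))
for X in [(.41,.3319,.036),(.4817,.4113,.046)]: print("top",seal(T,X,1.5))
E
```

```text
t 17.8 pos [ 0.6552 -0.0043  0.2257] rot [-180.    -0.5   -5.2] q [  17.   20.  -24.   83.    9.   78. -103.] w 0.0863
   [ -73.4 -198.5    5.2] rz -0.8755 tilt-corr rx ry 
   [-273.4 -305.9    3.4] rz -1.6609 tilt-corr rx ry 
   [-275.9 -313.8  201.4] rz -1.6609 tilt-corr rx ry 
thin top (array([ 0.6522, -0.0061,  0.0256]), 42, np.float64(0.000378), np.float64(0.00031)) W (array([ 0.65  , -0.0056,  0.0253]), 90, np.float64(0.000135), np.float64(0.0001))
top (array([0.41  , 0.3319, 0.0248]), 90, np.float64(0.000405), np.float64(0.00022))
top (array([0.4817, 0.4113, 0.0248]), 90, np.float64(0.000406), np.float64(0.00036))
```

drive_tool --moves '[{"x": -20, "y": -23, "z": 0, "rx": 0, "ry": 0, "rz": -0.13, "fingers": -1}, {"x": -50, "y": -57, "z": 0, "rx": 0, "ry": 0, "rz": -0.3, "fingers": -1}, {"x": -80, "y": -91, "z": 0, "rx": 0, "ry": 0, "rz": -0.48, "fingers": -1}, {"x": -110, "y": -125, "z": 0, "rx": 0, "ry": 0, "rz": -0.66, "fingers": -1}, {"x": -140, "y": -159, "z": 0, "rx": 0, "ry": 0, "rz": -0.84, "fingers": -1}, {"x": -170, "y": -193, "z": 0, "rx": 0, "ry": 0, "rz": -1.02, "fingers": -1}, {"x": -200, "y": -228, "z": 10, "rx": 0, "ry": 0, "rz": -1.2, "fingers": -1}, {"x": -230, "y": -262, "z": 30, "rx": 0, "ry": 0, "rz": -1.38, "fingers": -1}, {"x": -256, "y": -292, "z": 60, "rx": 0, "ry": 0, "rz": -1.54, "fingers": -1}, {"x": -274, "y": -312, "z": 90, "rx": 0, "ry": 0, "rz": -1.66, "fingers": -1}, {"x": -274, "y": -312, "z": 100, "rx": 0, "ry": 0, "rz": -1.66, "fingers": -1}, {"x": -274, "y": -312, "z": 100, "rx": 0, "ry": 0, "rz": -1.66, "fingers": -1}, {"x": -274, "y": -312, "z": 100, "rx": 0, "ry": 0, "rz": -1.66, "fingers": -1}]'

```text
time_s: 19.52
tool_pos: [0.4094, 0.3298, 0.1206]
tool_rot: [179.9, -0.0, 89.8]
force: [0.1, 1.1, 0.7]
grip_width: 0.0871
grasp_force: 0.0
```

```bash
python3 - <<'E'
from h import *
plan((.41,.332,.018,90))
W=vision.read_camera("wrist"); print(seal(W,(.41,.33,.036),1.5,lambda u,v:v>300))
E
```

```text
t 19.52 pos [0.4094 0.3298 0.1206] rot [179.9  -0.   89.8] q [  2.  13. -49. 107.  11.  64. -51.] w 0.0871
   [  2.2   0.5 102.6] rz -0.0041 tilt-corr rx ry [ 0.0009 -0.    ]
(array([0.4078, 0.3303, 0.0255]), 90, np.float64(0.000826), np.float64(0.00012))
```

drive_tool --moves '[{"x": 2, "y": 0, "z": 35, "rx": 0, "ry": 0, "rz": 0, "fingers": -1}, {"x": 2, "y": 0, "z": 70, "rx": 0, "ry": 0, "rz": 0, "fingers": -1}, {"x": 2, "y": 0, "z": 92, "rx": 0, "ry": 0, "rz": 0, "fingers": -1}, {"x": 2, "y": 0, "z": 102, "rx": 0, "ry": 0, "rz": 0, "fingers": -1}, {"x": 2, "y": 0, "z": 102, "rx": 0, "ry": 0, "rz": 0, "fingers": -1}, {"x": 2, "y": 0, "z": 102, "rx": 0, "ry": 0, "rz": 0, "fingers": 0.2}, {"x": 2, "y": 0, "z": 102, "rx": 0, "ry": 0, "rz": 0, "fingers": 0.6}, {"x": 2, "y": 0, "z": 102, "rx": 0, "ry": 0, "rz": 0, "fingers": 1}, {"x": 2, "y": 0, "z": 102, "rx": 0, "ry": 0, "rz": 0, "fingers": 1}, {"x": 2, "y": 0, "z": 102, "rx": 0, "ry": 0, "rz": 0, "fingers": 1}]' --force 50

```text
time_s: 20.82
tool_pos: [0.4085, 0.3328, 0.0185]
tool_rot: [179.9, -0.0, 89.9]
force: [0.5, -0.7, 4.0]
grip_width: 0.0609
grasp_force: 50.0
```

```bash
python3 - <<'E'
from h import *
plan((.58,.0,.25,50),(.482,-.421,.20,17))
E
```

```text
t 20.82 pos [0.4085 0.3328 0.0185] rot [179.9  -0.   89.9] q [ -2.  22. -46. 112.  19.  54. -57.] w 0.0609
   [-332.6  172.1 -231.4] rz 0.697 tilt-corr rx ry [ 0.0009 -0.0004]
   [-753.7   74.5 -181.5] rz 1.273 tilt-corr rx ry
```

drive_tool --moves '[{"x": 0, "y": 0, "z": -10, "rx": 0, "ry": 0, "rz": 0, "fingers": 1}, {"x": 0, "y": 0, "z": -35, "rx": 0, "ry": 0, "rz": 0, "fingers": 1}, {"x": 0, "y": 0, "z": -75, "rx": 0, "ry": 0, "rz": 0, "fingers": 1}, {"x": 0, "y": 5, "z": -120, "rx": 0, "ry": 0, "rz": 0, "fingers": 1}, {"x": -20, "y": 20, "z": -160, "rx": 0, "ry": 0, "rz": 0, "fingers": 1}, {"x": -58, "y": 45, "z": -195, "rx": 0, "ry": 0, "rz": 0.05, "fingers": 1}, {"x": -102, "y": 72, "z": -215, "rx": 0, "ry": 0, "rz": 0.12, "fingers": 1}, {"x": -146, "y": 98, "z": -225, "rx": 0, "ry": 0, "rz": 0.22, "fingers": 1}, {"x": -192, "y": 122, "z": -228, "rx": 0, "ry": 0, "rz": 0.32, "fingers": 1}, {"x": -238, "y": 144, "z": -228, "rx": 0, "ry": 0, "rz": 0.42, "fingers": 1}, {"x": -285, "y": 162, "z": -228, "rx": 0, "ry": 0, "rz": 0.52, "fingers": 1}, {"x": -333, "y": 170, "z": -228, "rx": 0, "ry": 0, "rz": 0.62, "fingers": 1}, {"x": -381, "y": 170, "z": -228, "rx": 0, "ry": 0, "rz": 0.72, "fingers": 1}, {"x": -429, "y": 163, "z": -228, "rx": 0, "ry": 0, "rz": 0.82, "fingers": 1}, {"x": -477, "y": 152, "z": -228, "rx": 0, "ry": 0, "rz": 0.92, "fingers": 1}, {"x": -525, "y": 140, "z": -224, "rx": 0, "ry": 0, "rz": 1.02, "fingers": 1}, {"x": -572, "y": 128, "z": -216, "rx": 0, "ry": 0, "rz": 1.12, "fingers": 1}, {"x": -617, "y": 115, "z": -208, "rx": 0, "ry": 0, "rz": 1.2, "fingers": 1}, {"x": -660, "y": 102, "z": -200, "rx": 0, "ry": 0, "rz": 1.25, "fingers": 1}, {"x": -696, "y": 91, "z": -195, "rx": 0, "ry": 0, "rz": 1.273, "fingers": 1}]'

```text
time_s: 23.32
tool_pos: [0.497, -0.3647, 0.2121]
tool_rot: [-179.9, 0.1, 16.9]
force: [0.8, -0.5, -3.7]
grip_width: 0.0612
grasp_force: 50.0
```

```bash
python3 - <<'E'
from h import *
plan((.4823,-.4207,.1625,17))
o=sensors.get_obs(); print(o["grasp_force"],o["force"])
E
```

```text
t 23.32 pos [ 0.497  -0.3647  0.2121] rot [-1.799e+02  1.000e-01  1.690e+01] q [ 47.  16. -16.  89.   4.  76. -42.] w 0.0612
   [-30.3  49.3  49.6] rz -0.0012 tilt-corr rx ry [-0.0015  0.001 ]
50.00014496035874 [ 0.76635221 -0.50084974 -3.73392754]
```

drive_tool --moves '[{"x": -8, "y": 13, "z": 8, "rx": 0, "ry": 0, "rz": 0, "fingers": 1}, {"x": -19, "y": 31, "z": 20, "rx": 0, "ry": 0, "rz": 0, "fingers": 1}, {"x": -27, "y": 44, "z": 34, "rx": 0, "ry": 0, "rz": 0, "fingers": 1}, {"x": -30, "y": 48, "z": 44, "rx": 0, "ry": 0, "rz": 0, "fingers": 1}, {"x": -30, "y": 49, "z": 49, "rx": 0, "ry": 0, "rz": 0, "fingers": 1}, {"x": -30, "y": 49, "z": 49, "rx": 0, "ry": 0, "rz": 0, "fingers": 1}, {"x": -30, "y": 49, "z": 49, "rx": 0, "ry": 0, "rz": 0, "fingers": 1}, {"x": -30, "y": 49, "z": 49, "rx": 0, "ry": 0, "rz": 0, "fingers": 1}]'

```text
time_s: 24.32
tool_pos: [0.4845, -0.4188, 0.1648]
tool_rot: [179.9, -0.0, 17.0]
force: [-0.9, -0.5, -3.0]
grip_width: 0.061
grasp_force: 50.0
```

```bash
python3 - <<'E'
from h import *
plan((.4823,-.4207,.1625,17))
W=vision.read_camera("wrist"); o=sensors.get_obs(); print(o["grasp_force"])
for z in (.176,.18,.184): print(z,seal(W,(.4800,-.4215,z),.8,lambda u,v: v>300 and v<357))
E
```

```text
t 24.32 pos [ 0.4845 -0.4188  0.1648] rot [179.9  -0.   17. ] q [ 49.  20. -14.  89.   5.  71. -38.] w 0.061
   [-2.6  1.2  2.3] rz 0.0008 tilt-corr rx ry [ 0.001  -0.0007]
49.999403385445476
0.176 (array([ 0.4782, -0.4217,  0.0271]), 26, np.float64(0.000305), np.float64(5e-05))
0.18 (array([ 0.4806, -0.4209,  0.026 ]), 31, np.float64(0.000101), np.float64(8e-05))
0.184 (array([ 0.4828, -0.4203,  0.0253]), 36, np.float64(0.000103), np.float64(9e-05))
```

drive_tool --moves '[{"x": -2, "y": 1, "z": 2, "rx": 0, "ry": 0, "rz": 0, "fingers": 1}, {"x": -2, "y": 1, "z": 2, "rx": 0, "ry": 0, "rz": 0, "fingers": 1}, {"x": -2, "y": 1, "z": 2, "rx": 0, "ry": 0, "rz": 0, "fingers": 1}, {"x": -2, "y": 1, "z": 2, "rx": 0, "ry": 0, "rz": 0, "fingers": 1}, {"x": -2, "y": 1, "z": 2, "rx": 0, "ry": 0, "rz": 0, "fingers": 1}, {"x": -2, "y": 1, "z": 2, "rx": 0, "ry": 0, "rz": 0, "fingers": 1}, {"x": -2, "y": 1, "z": 2, "rx": 0, "ry": 0, "rz": 0, "fingers": 1}, {"x": -2, "y": 1, "z": 2, "rx": 0, "ry": 0, "rz": 0, "fingers": 1}, {"x": -2, "y": 1, "z": 2, "rx": 0, "ry": 0, "rz": 0, "fingers": 1}, {"x": -2, "y": 1, "z": 2, "rx": 0, "ry": 0, "rz": 0, "fingers": 1}, {"x": -2, "y": 1, "z": 2, "rx": 0, "ry": 0, "rz": 0, "fingers": 1}, {"x": -2, "y": 1, "z": 2, "rx": 0, "ry": 0, "rz": 0, "fingers": 1}, {"x": -2, "y": 1, "z": 2, "rx": 0, "ry": 0, "rz": 0, "fingers": 1}, {"x": -2, "y": 1, "z": 2, "rx": 0, "ry": 0, "rz": 0, "fingers": 1}, {"x": -2, "y": 1, "z": 2, "rx": 0, "ry": 0, "rz": 0, "fingers": 1}, {"x": -2, "y": 1, "z": 2, "rx": 0, "ry": 0, "rz": 0, "fingers": 1}, {"x": -2, "y": 1, "z": 2, "rx": 0, "ry": 0, "rz": 0, "fingers": 1}, {"x": -2, "y": 1, "z": 2, "rx": 0, "ry": 0, "rz": 0, "fingers": 1}, {"x": -2, "y": 1, "z": 2, "rx": 0, "ry": 0, "rz": 0, "fingers": 1}, {"x": -2, "y": 1, "z": 2, "rx": 0, "ry": 0, "rz": 0, "fingers": 1}]'

```text
time_s: 26.88
tool_pos: [0.4823, -0.4206, 0.162]
tool_rot: [180.0, 0.0, 17.0]
force: [0.2, 0.4, -2.2]
grip_width: 0.061
grasp_force: 50.0
```

drive_tool --moves '[{"x": 0, "y": 0, "z": 0, "rx": 0, "ry": 0, "rz": 0, "fingers": 1}, {"x": 0, "y": 0, "z": 0, "rx": 0, "ry": 0, "rz": 0, "fingers": 1}, {"x": 0, "y": 0, "z": 0, "rx": 0, "ry": 0, "rz": 0, "fingers": 1}, {"x": 0, "y": 0, "z": 0, "rx": 0, "ry": 0, "rz": 0, "fingers": 1}, {"x": 0, "y": 0, "z": 0, "rx": 0, "ry": 0, "rz": 0, "fingers": 1}, {"x": 0, "y": 0, "z": 0, "rx": 0, "ry": 0, "rz": 0, "fingers": 1}, {"x": 0, "y": 0, "z": 0, "rx": 0, "ry": 0, "rz": 0, "fingers": 1}, {"x": 0, "y": 0, "z": 0, "rx": 0, "ry": 0, "rz": 0, "fingers": 1}, {"x": 0, "y": 0, "z": 0, "rx": 0, "ry": 0, "rz": 0, "fingers": 1}, {"x": 0, "y": 0, "z": 0, "rx": 0, "ry": 0, "rz": 0, "fingers": 1}, {"x": 0, "y": 0, "z": 0, "rx": 0, "ry": 0, "rz": 0, "fingers": 1}, {"x": 0, "y": 0, "z": 0, "rx": 0, "ry": 0, "rz": 0, "fingers": 1}, {"x": 0, "y": 0, "z": 0, "rx": 0, "ry": 0, "rz": 0, "fingers": 1}, {"x": 0, "y": 0, "z": 0, "rx": 0, "ry": 0, "rz": 0, "fingers": 1}, {"x": 0, "y": 0, "z": 0, "rx": 0, "ry": 0, "rz": 0, "fingers": 1}, {"x": 0, "y": 0, "z": 0, "rx": 0, "ry": 0, "rz": 0, "fingers": 1}, {"x": 0, "y": 0, "z": 0, "rx": 0, "ry": 0, "rz": 0, "fingers": 1}, {"x": 0, "y": 0, "z": 0, "rx": 0, "ry": 0, "rz": 0, "fingers": 1}, {"x": 0, "y": 0, "z": 0, "rx": 0, "ry": 0, "rz": 0, "fingers": 1}, {"x": 0, "y": 0, "z": 0, "rx": 0, "ry": 0, "rz": 0, "fingers": 1}]'

```text
time_s: 29.38
tool_pos: [0.4823, -0.4206, 0.1621]
tool_rot: [180.0, 0.0, 17.0]
force: [0.1, 0.4, -2.6]
grip_width: 0.0611
grasp_force: 50.0
```

```bash
python3 - <<'E'
from h import *
plan((.66,.0895,.07,-5.2))
o=sensors.get_obs(); print(o["grasp_force"],o["force"])
E
```

```text
t 29.38 pos [ 0.4823 -0.4206  0.1621] rot [180.   0.  17.] q [ 50.  20. -14.  89.   5.  71. -38.] w 0.0611
   [ 319.1 -435.8   92. ] rz 0.3875 tilt-corr rx ry [ 0.0001 -0.    ]
49.9995247554034 [ 0.10041591  0.44470183 -2.57990958]
```

drive_tool --moves '[{"x": 0, "y": 0, "z": -12, "rx": 0, "ry": 0, "rz": 0, "fingers": 1}, {"x": 0, "y": 0, "z": -35, "rx": 0, "ry": 0, "rz": 0, "fingers": 1}, {"x": 10, "y": -14, "z": -50, "rx": 0, "ry": 0, "rz": 0.03, "fingers": 1}, {"x": 34, "y": -46, "z": -50, "rx": 0, "ry": 0, "rz": 0.08, "fingers": 1}, {"x": 63, "y": -86, "z": -50, "rx": 0, "ry": 0, "rz": 0.14, "fingers": 1}, {"x": 92, "y": -126, "z": -50, "rx": 0, "ry": 0, "rz": 0.2, "fingers": 1}, {"x": 122, "y": -166, "z": -50, "rx": 0, "ry": 0, "rz": 0.26, "fingers": 1}, {"x": 152, "y": -207, "z": -50, "rx": 0, "ry": 0, "rz": 0.32, "fingers": 1}, {"x": 182, "y": -248, "z": -45, "rx": 0, "ry": 0, "rz": 0.36, "fingers": 1}, {"x": 212, "y": -289, "z": -35, "rx": 0, "ry": 0, "rz": 0.387, "fingers": 1}, {"x": 242, "y": -330, "z": -25, "rx": 0, "ry": 0, "rz": 0.387, "fingers": 1}, {"x": 272, "y": -371, "z": -10, "rx": 0, "ry": 0, "rz": 0.387, "fingers": 1}, {"x": 298, "y": -407, "z": 10, "rx": 0, "ry": 0, "rz": 0.387, "fingers": 1}, {"x": 314, "y": -429, "z": 35, "rx": 0, "ry": 0, "rz": 0.387, "fingers": 1}, {"x": 319, "y": -436, "z": 60, "rx": 0, "ry": 0, "rz": 0.387, "fingers": 1}, {"x": 319, "y": -436, "z": 80, "rx": 0, "ry": 0, "rz": 0.387, "fingers": 1}, {"x": 319, "y": -436, "z": 92, "rx": 0, "ry": 0, "rz": 0.387, "fingers": 1}, {"x": 319, "y": -436, "z": 92, "rx": 0, "ry": 0, "rz": 0.387, "fingers": 1}, {"x": 319, "y": -436, "z": 92, "rx": 0, "ry": 0, "rz": 0.387, "fingers": 1}]'

```text
time_s: 31.75
tool_pos: [0.6607, 0.0891, 0.0712]
tool_rot: [-180.0, -0.1, -5.2]
force: [0.2, -0.2, -3.0]
grip_width: 0.061
grasp_force: 50.0
```

```bash
python3 - <<'E'
from h import *
plan((.66,.0895,.0275,-5.2))
W=vision.read_camera("wrist"); o=sensors.get_obs(); print(o["grasp_force"],o["force"])
z=o["tool_pos"][2]+.0175
print(seal(W,(o["tool_pos"][0]-.001,o["tool_pos"][1],z),.8,lambda u,v: v>300 and v<357))
E
```

```text
t 31.75 pos [0.6607 0.0891 0.0712] rot [-1.8e+02 -1.0e-01 -5.2e+00] q [   9.   29.  -25.   90.   13.   64. -114.] w 0.061
   [-0.8 -0.4 43.7] rz -0.0005 tilt-corr rx ry [-0.0001 -0.0019]
49.99951545149088 [-0.79958267  1.07331073 -2.82685615]
(array([0.658 , 0.0878, 0.0256]), 28, np.float64(0.00014), np.float64(7e-05))
```

drive_tool --moves '[{"x": -1, "y": 0, "z": 15, "rx": 0, "ry": 0, "rz": 0, "fingers": 1}, {"x": -1, "y": 0, "z": 28, "rx": 0, "ry": 0, "rz": 0, "fingers": 1}, {"x": -1, "y": 0, "z": 37, "rx": 0, "ry": 0, "rz": 0, "fingers": 1}, {"x": -1, "y": 0, "z": 42, "rx": 0, "ry": 0, "rz": 0, "fingers": 1}, {"x": -1, "y": 0, "z": 44, "rx": 0, "ry": 0, "rz": 0, "fingers": 1}, {"x": -1, "y": 0, "z": 44, "rx": 0, "ry": 0, "rz": 0, "fingers": 1}, {"x": -1, "y": 0, "z": 44, "rx": 0, "ry": 0, "rz": 0, "fingers": 1}, {"x": -1, "y": 0, "z": 44, "rx": 0, "ry": 0, "rz": 0, "fingers": 1}]'

```text
time_s: 32.8
tool_pos: [0.6588, 0.0898, 0.0276]
tool_rot: [180.0, 0.0, -5.2]
force: [-4.7, -0.9, 5.7]
grip_width: 0.0612
grasp_force: 50.0
```

drive_tool --moves '[{"x": 0, "y": 0, "z": 0, "rx": 0, "ry": 0, "rz": 0, "fingers": -0.45}, {"x": 0, "y": 0, "z": 0, "rx": 0, "ry": 0, "rz": 0, "fingers": -0.6}, {"x": 0, "y": 0, "z": 0, "rx": 0, "ry": 0, "rz": 0, "fingers": -0.65}, {"x": 0, "y": 0, "z": 0, "rx": 0, "ry": 0, "rz": 0, "fingers": -0.65}, {"x": 0, "y": 0, "z": -10, "rx": 0, "ry": 0, "rz": 0, "fingers": -0.65}, {"x": 0, "y": 0, "z": -40, "rx": 0, "ry": 0, "rz": 0, "fingers": -0.65}, {"x": 0, "y": 0, "z": -90, "rx": 0, "ry": 0, "rz": 0, "fingers": -0.65}, {"x": 0, "y": 0, "z": -145, "rx": 0, "ry": 0, "rz": 0, "fingers": -1}, {"x": 0, "y": 0, "z": -180, "rx": 0, "ry": 0, "rz": 0, "fingers": -1}, {"x": 0, "y": 0, "z": -190, "rx": 0, "ry": 0, "rz": 0, "fingers": -1}, {"x": 0, "y": 0, "z": -190, "rx": 0, "ry": 0, "rz": 0, "fingers": -1}]'

```text
time_s: 34.17
tool_pos: [0.6589, 0.0898, 0.2162]
tool_rot: [180.0, -0.0, -5.2]
force: [-0.2, -0.2, -1.3]
grip_width: 0.0866
grasp_force: 0.0
```

```bash
python3 - <<'E'
from h import *
T=vision.read_camera("top");W=vision.read_camera("wrist")
print("mid",seal(T,(.659,.0895,.045),1.5), "W",seal(W,(.659,.088,.045),1.5,lambda u,v:v>300))
print("thin",seal(T,(.6512,-.0065,.035),1.5), "W",seal(W,(.6512,-.0065,.035),1.5,lambda u,v:v>300))
print("thick",seal(T,(.4817,.4113,.046),1.5))
plan((.4817,.4115,.12,90))
E
```

```text
mid None W (array([0.6561, 0.0888, 0.0253]), 90, np.float64(0.000133), np.float64(9e-05))
thin None W (array([ 0.65  , -0.0059,  0.0253]), 90, np.float64(0.000143), np.float64(0.0001))
thick (array([0.4817, 0.4113, 0.0248]), 90, np.float64(0.000431), np.float64(0.00033))
t 34.27 pos [0.658  0.0894 0.2141] rot [180.    0.2  -5.2] q [  10.   23.  -27.   81.   10.   78. -112.] w 0.0866
   [-204.3 -304.9   94.4] rz -1.661 tilt-corr rx ry
```

drive_tool --moves '[{"x": -15, "y": -22, "z": 0, "rx": 0, "ry": 0, "rz": -0.13, "fingers": -1}, {"x": -37, "y": -55, "z": 0, "rx": 0, "ry": 0, "rz": -0.3, "fingers": -1}, {"x": -59, "y": -88, "z": 0, "rx": 0, "ry": 0, "rz": -0.48, "fingers": -1}, {"x": -81, "y": -121, "z": 0, "rx": 0, "ry": 0, "rz": -0.66, "fingers": -1}, {"x": -103, "y": -154, "z": 0, "rx": 0, "ry": 0, "rz": -0.84, "fingers": -1}, {"x": -126, "y": -188, "z": 0, "rx": 0, "ry": 0, "rz": -1.02, "fingers": -1}, {"x": -148, "y": -221, "z": 10, "rx": 0, "ry": 0, "rz": -1.2, "fingers": -1}, {"x": -170, "y": -254, "z": 30, "rx": 0, "ry": 0, "rz": -1.38, "fingers": -1}, {"x": -190, "y": -284, "z": 60, "rx": 0, "ry": 0, "rz": -1.54, "fingers": -1}, {"x": -204, "y": -305, "z": 85, "rx": 0, "ry": 0, "rz": -1.66, "fingers": -1}, {"x": -204, "y": -305, "z": 95, "rx": 0, "ry": 0, "rz": -1.66, "fingers": -1}, {"x": -204, "y": -305, "z": 95, "rx": 0, "ry": 0, "rz": -1.66, "fingers": -1}, {"x": -204, "y": -305, "z": 95, "rx": 0, "ry": 0, "rz": -1.66, "fingers": -1}]'

```text
time_s: 35.9
tool_pos: [0.4848, 0.4107, 0.1216]
tool_rot: [179.9, 0.0, 89.7]
force: [-0.3, 0.2, -0.2]
grip_width: 0.087
grasp_force: 0.0
```

```bash
python3 - <<'E'
from h import *
plan((.4817,.4115,.020,90))
W=vision.read_camera("wrist"); print(seal(W,(.4815,.41,.046),1.5,lambda u,v:v>300))
E
```

```text
t 35.9 pos [0.4848 0.4107 0.1216] rot [179.9   0.   89.7] q [ -6.  28. -48.  92.  22.  70. -58.] w 0.087
   [  0.8  -3.3 101.6] rz -0.0045 tilt-corr rx ry [0.0013 0.0002]
(array([0.4795, 0.4098, 0.0255]), 90, np.float64(0.000767), np.float64(9e-05))
```

drive_tool --moves '[{"x": 1, "y": -3, "z": 35, "rx": 0, "ry": 0, "rz": 0, "fingers": -1}, {"x": 1, "y": -3, "z": 70, "rx": 0, "ry": 0, "rz": 0, "fingers": -1}, {"x": 1, "y": -3, "z": 92, "rx": 0, "ry": 0, "rz": 0, "fingers": -1}, {"x": 1, "y": -3, "z": 101, "rx": 0, "ry": 0, "rz": 0, "fingers": -1}, {"x": 1, "y": -3, "z": 101, "rx": 0, "ry": 0, "rz": 0, "fingers": -1}, {"x": 1, "y": -3, "z": 101, "rx": 0, "ry": 0, "rz": 0, "fingers": 0.2}, {"x": 1, "y": -3, "z": 101, "rx": 0, "ry": 0, "rz": 0, "fingers": 0.6}, {"x": 1, "y": -3, "z": 101, "rx": 0, "ry": 0, "rz": 0, "fingers": 1}, {"x": 1, "y": -3, "z": 101, "rx": 0, "ry": 0, "rz": 0, "fingers": 1}, {"x": 1, "y": -3, "z": 101, "rx": 0, "ry": 0, "rz": 0, "fingers": 1}]' --force 55

```text
time_s: 37.2
tool_pos: [0.4805, 0.4131, 0.0205]
tool_rot: [180.0, -0.0, 89.9]
force: [-0.5, 0.0, 2.4]
grip_width: 0.0615
grasp_force: 55.0
```

```bash
python3 - <<'E'
from h import *
plan((.58,.0,.25,50),(.482,-.421,.20,17))
E
```

```text
t 37.2 pos [0.4805 0.4131 0.0205] rot [180.   -0.   89.9] q [ -9.  34. -45.  96.  27.  61. -62.] w 0.0615
   [-412.9  100.1 -229.5] rz 0.6971 tilt-corr rx ry [ 0.0007 -0.0005]
   [-834.     2.5 -179.7] rz 1.2731 tilt-corr rx ry
```

drive_tool --moves '[{"x": 0, "y": 0, "z": -10, "rx": 0, "ry": 0, "rz": 0, "fingers": 1}, {"x": 0, "y": 0, "z": -35, "rx": 0, "ry": 0, "rz": 0, "fingers": 1}, {"x": 0, "y": 0, "z": -75, "rx": 0, "ry": 0, "rz": 0, "fingers": 1}, {"x": -8, "y": 3, "z": -118, "rx": 0, "ry": 0, "rz": 0, "fingers": 1}, {"x": -30, "y": 10, "z": -158, "rx": 0, "ry": 0, "rz": 0, "fingers": 1}, {"x": -68, "y": 22, "z": -190, "rx": 0, "ry": 0, "rz": 0.05, "fingers": 1}, {"x": -112, "y": 36, "z": -212, "rx": 0, "ry": 0, "rz": 0.1, "fingers": 1}, {"x": -160, "y": 50, "z": -225, "rx": 0, "ry": 0, "rz": 0.18, "fingers": 1}, {"x": -208, "y": 64, "z": -228, "rx": 0, "ry": 0, "rz": 0.26, "fingers": 1}, {"x": -257, "y": 78, "z": -228, "rx": 0, "ry": 0, "rz": 0.34, "fingers": 1}, {"x": -306, "y": 90, "z": -228, "rx": 0, "ry": 0, "rz": 0.44, "fingers": 1}, {"x": -355, "y": 97, "z": -228, "rx": 0, "ry": 0, "rz": 0.54, "fingers": 1}, {"x": -404, "y": 100, "z": -228, "rx": 0, "ry": 0, "rz": 0.64, "fingers": 1}, {"x": -453, "y": 98, "z": -228, "rx": 0, "ry": 0, "rz": 0.74, "fingers": 1}, {"x": -502, "y": 90, "z": -228, "rx": 0, "ry": 0, "rz": 0.84, "fingers": 1}, {"x": -551, "y": 79, "z": -228, "rx": 0, "ry": 0, "rz": 0.94, "fingers": 1}, {"x": -598, "y": 67, "z": -222, "rx": 0, "ry": 0, "rz": 1.04, "fingers": 1}, {"x": -644, "y": 55, "z": -215, "rx": 0, "ry": 0, "rz": 1.14, "fingers": 1}, {"x": -688, "y": 44, "z": -205, "rx": 0, "ry": 0, "rz": 1.22, "fingers": 1}, {"x": -730, "y": 32, "z": -200, "rx": 0, "ry": 0, "rz": 1.273, "fingers": 1}]'

```text
time_s: 39.7
tool_pos: [0.5103, -0.3179, 0.219]
tool_rot: [-179.9, 0.1, 16.9]
force: [-0.2, -0.3, -3.3]
grip_width: 0.0614
grasp_force: 55.0
```

```bash
python3 - <<'E'
from h import *
plan((.4831,-.4205,.1645,17))
o=sensors.get_obs(); print(o["grasp_force"],o["force"])
E
```

```text
t 39.7 pos [ 0.5103 -0.3179  0.219 ] rot [-1.799e+02  1.000e-01  1.690e+01] q [ 48.  14. -22.  91.   5.  76. -48.] w 0.0614
   [-55.8  90.4  54.5] rz -0.0015 tilt-corr rx ry [-0.0016  0.0011]
54.99945279210806 [-0.2469462 -0.3307504 -3.2592042]
```

drive_tool --moves '[{"x": -12, "y": 19, "z": 5, "rx": 0, "ry": 0, "rz": 0, "fingers": 1}, {"x": -29, "y": 47, "z": 12, "rx": 0, "ry": 0, "rz": 0, "fingers": 1}, {"x": -44, "y": 72, "z": 22, "rx": 0, "ry": 0, "rz": 0, "fingers": 1}, {"x": -53, "y": 86, "z": 36, "rx": 0, "ry": 0, "rz": 0, "fingers": 1}, {"x": -56, "y": 90, "z": 47, "rx": 0, "ry": 0, "rz": 0, "fingers": 1}, {"x": -56, "y": 90, "z": 53, "rx": 0, "ry": 0, "rz": 0, "fingers": 1}, {"x": -56, "y": 90, "z": 53, "rx": 0, "ry": 0, "rz": 0, "fingers": 1}, {"x": -56, "y": 90, "z": 53, "rx": 0, "ry": 0, "rz": 0, "fingers": 1}, {"x": -56, "y": 90, "z": 53, "rx": 0, "ry": 0, "rz": 0, "fingers": 1}, {"x": -56, "y": 90, "z": 53, "rx": 0, "ry": 0, "rz": 0, "fingers": 1}]'

```text
time_s: 40.95
tool_pos: [0.4844, -0.4196, 0.1675]
tool_rot: [180.0, -0.0, 17.0]
force: [0.5, 0.1, -2.9]
grip_width: 0.0607
grasp_force: 55.0
```

```bash
python3 - <<'E'
from h import *
plan((.4831,-.4205,.1645,17))
W=vision.read_camera("wrist"); o=sensors.get_obs(); print(o["grasp_force"])
for z in (.188,.191,.194): print(z,seal(W,(.4815,-.4215,z),.8,lambda u,v: v>300 and v<357))
E
```

```text
t 40.95 pos [ 0.4844 -0.4196  0.1675] rot [180.  -0.  17.] q [ 53.  20. -18.  89.   7.  72. -39.] w 0.0607
   [-1.5  0.5  3. ] rz 0.0003 tilt-corr rx ry [ 0.0007 -0.0003]
54.99960891902447
0.188 (array([ 0.4804, -0.4215,  0.0246]), 37, np.float64(0.003399), np.float64(0.00036))
0.191 (array([ 0.481 , -0.4215,  0.0251]), 38, np.float64(0.001089), np.float64(0.00057))
0.194 (array([ 0.4825, -0.4209,  0.0247]), 38, np.float64(0.001217), np.float64(0.00124))
```

drive_tool --moves '[{"x": -1.5, "y": 0.5, "z": 2.5, "rx": 0, "ry": 0, "rz": 0, "fingers": 1}, {"x": -1.5, "y": 0.5, "z": 2.5, "rx": 0, "ry": 0, "rz": 0, "fingers": 1}, {"x": -1.5, "y": 0.5, "z": 2.5, "rx": 0, "ry": 0, "rz": 0, "fingers": 1}, {"x": -1.5, "y": 0.5, "z": 2.5, "rx": 0, "ry": 0, "rz": 0, "fingers": 1}, {"x": -1.5, "y": 0.5, "z": 2.5, "rx": 0, "ry": 0, "rz": 0, "fingers": 1}, {"x": -1.5, "y": 0.5, "z": 2.5, "rx": 0, "ry": 0, "rz": 0, "fingers": 1}, {"x": -1.5, "y": 0.5, "z": 2.5, "rx": 0, "ry": 0, "rz": 0, "fingers": 1}, {"x": -1.5, "y": 0.5, "z": 2.5, "rx": 0, "ry": 0, "rz": 0, "fingers": 1}, {"x": -1.5, "y": 0.5, "z": 2.5, "rx": 0, "ry": 0, "rz": 0, "fingers": 1}, {"x": -1.5, "y": 0.5, "z": 2.5, "rx": 0, "ry": 0, "rz": 0, "fingers": 1}, {"x": -1.5, "y": 0.5, "z": 2.5, "rx": 0, "ry": 0, "rz": 0, "fingers": 1}, {"x": -1.5, "y": 0.5, "z": 2.5, "rx": 0, "ry": 0, "rz": 0, "fingers": 1}, {"x": -1.5, "y": 0.5, "z": 2.5, "rx": 0, "ry": 0, "rz": 0, "fingers": 1}, {"x": -1.5, "y": 0.5, "z": 2.5, "rx": 0, "ry": 0, "rz": 0, "fingers": 1}, {"x": -1.5, "y": 0.5, "z": 2.5, "rx": 0, "ry": 0, "rz": 0, "fingers": 1}, {"x": -1.5, "y": 0.5, "z": 2.5, "rx": 0, "ry": 0, "rz": 0, "fingers": 1}, {"x": -1.5, "y": 0.5, "z": 2.5, "rx": 0, "ry": 0, "rz": 0, "fingers": 1}, {"x": -1.5, "y": 0.5, "z": 2.5, "rx": 0, "ry": 0, "rz": 0, "fingers": 1}, {"x": -1.5, "y": 0.5, "z": 2.5, "rx": 0, "ry": 0, "rz": 0, "fingers": 1}, {"x": -1.5, "y": 0.5, "z": 2.5, "rx": 0, "ry": 0, "rz": 0, "fingers": 1}]'

```text
time_s: 43.5
tool_pos: [0.4829, -0.4205, 0.1646]
tool_rot: [180.0, 0.0, 17.0]
force: [0.4, 0.8, -2.3]
grip_width: 0.0609
grasp_force: 55.0
```

drive_tool --moves '[{"x": 0, "y": 0, "z": 0, "rx": 0, "ry": 0, "rz": 0, "fingers": 1}, {"x": 0, "y": 0, "z": 0, "rx": 0, "ry": 0, "rz": 0, "fingers": 1}, {"x": 0, "y": 0, "z": 0, "rx": 0, "ry": 0, "rz": 0, "fingers": 1}, {"x": 0, "y": 0, "z": 0, "rx": 0, "ry": 0, "rz": 0, "fingers": 1}, {"x": 0, "y": 0, "z": 0, "rx": 0, "ry": 0, "rz": 0, "fingers": 1}, {"x": 0, "y": 0, "z": 0, "rx": 0, "ry": 0, "rz": 0, "fingers": 1}, {"x": 0, "y": 0, "z": 0, "rx": 0, "ry": 0, "rz": 0, "fingers": 1}, {"x": 0, "y": 0, "z": 0, "rx": 0, "ry": 0, "rz": 0, "fingers": 1}, {"x": 0, "y": 0, "z": 0, "rx": 0, "ry": 0, "rz": 0, "fingers": 1}, {"x": 0, "y": 0, "z": 0, "rx": 0, "ry": 0, "rz": 0, "fingers": 1}, {"x": 0, "y": 0, "z": 0, "rx": 0, "ry": 0, "rz": 0, "fingers": 1}, {"x": 0, "y": 0, "z": 0, "rx": 0, "ry": 0, "rz": 0, "fingers": 1}, {"x": 0, "y": 0, "z": 0, "rx": 0, "ry": 0, "rz": 0, "fingers": 1}, {"x": 0, "y": 0, "z": 0, "rx": 0, "ry": 0, "rz": 0, "fingers": 1}, {"x": 0, "y": 0, "z": 0, "rx": 0, "ry": 0, "rz": 0, "fingers": 1}, {"x": 0, "y": 0, "z": 0, "rx": 0, "ry": 0, "rz": 0, "fingers": 1}, {"x": 0, "y": 0, "z": 0, "rx": 0, "ry": 0, "rz": 0, "fingers": 1}, {"x": 0, "y": 0, "z": 0, "rx": 0, "ry": 0, "rz": 0, "fingers": 1}, {"x": 0, "y": 0, "z": 0, "rx": 0, "ry": 0, "rz": 0, "fingers": 1}, {"x": 0, "y": 0, "z": 0, "rx": 0, "ry": 0, "rz": 0, "fingers": 1}]'

```text
time_s: 46.0
tool_pos: [0.4829, -0.4205, 0.1646]
tool_rot: [180.0, 0.0, 17.0]
force: [-0.7, 0.4, -3.2]
grip_width: 0.0611
grasp_force: 55.0
```

```bash
python3 - <<'E'
from h import *
plan((.6695,.1865,.085,-5.2))
o=sensors.get_obs(); print(o["grasp_force"],o["force"])
E
```

```text
t 46.0 pos [ 0.4829 -0.4205  0.1646] rot [180.   0.  17.] q [ 53.  20. -18.  89.   7.  72. -39.] w 0.0611
   [ 356.  -525.9   79.5] rz 0.3876 tilt-corr rx ry [0.0001 0.    ]
54.99962509609759 [-0.68018207  0.36846021 -3.15949793]
```

drive_tool --moves '[{"x": 0, "y": 0, "z": -12, "rx": 0, "ry": 0, "rz": 0, "fingers": 1}, {"x": 0, "y": 0, "z": -35, "rx": 0, "ry": 0, "rz": 0, "fingers": 1}, {"x": 9, "y": -14, "z": -50, "rx": 0, "ry": 0, "rz": 0.03, "fingers": 1}, {"x": 31, "y": -46, "z": -50, "rx": 0, "ry": 0, "rz": 0.07, "fingers": 1}, {"x": 58, "y": -86, "z": -50, "rx": 0, "ry": 0, "rz": 0.11, "fingers": 1}, {"x": 85, "y": -126, "z": -50, "rx": 0, "ry": 0, "rz": 0.15, "fingers": 1}, {"x": 113, "y": -167, "z": -50, "rx": 0, "ry": 0, "rz": 0.19, "fingers": 1}, {"x": 141, "y": -208, "z": -50, "rx": 0, "ry": 0, "rz": 0.23, "fingers": 1}, {"x": 169, "y": -249, "z": -50, "rx": 0, "ry": 0, "rz": 0.27, "fingers": 1}, {"x": 197, "y": -291, "z": -50, "rx": 0, "ry": 0, "rz": 0.31, "fingers": 1}, {"x": 225, "y": -332, "z": -45, "rx": 0, "ry": 0, "rz": 0.35, "fingers": 1}, {"x": 253, "y": -374, "z": -40, "rx": 0, "ry": 0, "rz": 0.387, "fingers": 1}, {"x": 281, "y": -415, "z": -30, "rx": 0, "ry": 0, "rz": 0.387, "fingers": 1}, {"x": 309, "y": -456, "z": -15, "rx": 0, "ry": 0, "rz": 0.387, "fingers": 1}, {"x": 335, "y": -495, "z": 5, "rx": 0, "ry": 0, "rz": 0.387, "fingers": 1}, {"x": 351, "y": -518, "z": 30, "rx": 0, "ry": 0, "rz": 0.387, "fingers": 1}, {"x": 356, "y": -526, "z": 55, "rx": 0, "ry": 0, "rz": 0.387, "fingers": 1}, {"x": 356, "y": -526, "z": 75, "rx": 0, "ry": 0, "rz": 0.387, "fingers": 1}, {"x": 356, "y": -526, "z": 80, "rx": 0, "ry": 0, "rz": 0.387, "fingers": 1}, {"x": 356, "y": -526, "z": 80, "rx": 0, "ry": 0, "rz": 0.387, "fingers": 1}]'

```text
time_s: 48.5
tool_pos: [0.67, 0.1846, 0.0847]
tool_rot: [179.9, -0.0, -5.3]
force: [-1.1, 0.9, -2.1]
grip_width: 0.0612
grasp_force: 55.0
```

```bash
python3 - <<'E'
from h import *
plan((.6695,.1865,.0295,-5.2))
o=sensors.get_obs(); print(o["grasp_force"],o["force"])
E
```

```text
t 48.5 pos [0.67   0.1846 0.0847] rot [179.9  -0.   -5.3] q [   4.   33.  -31.   84.   17.   68. -124.] w 0.0612
   [-0.7 -1.9 55.2] rz -0.0019 tilt-corr rx ry [ 0.001  -0.0003]
54.99952733516693 [-1.08795634  0.90155889 -2.12938379]
```

drive_tool --moves '[{"x": -0.5, "y": -2, "z": 20, "rx": 0, "ry": 0, "rz": 0, "fingers": 1}, {"x": -0.5, "y": -2, "z": 36, "rx": 0, "ry": 0, "rz": 0, "fingers": 1}, {"x": -0.5, "y": -2, "z": 47, "rx": 0, "ry": 0, "rz": 0, "fingers": 1}, {"x": -0.5, "y": -2, "z": 53, "rx": 0, "ry": 0, "rz": 0, "fingers": 1}, {"x": -0.5, "y": -2, "z": 55, "rx": 0, "ry": 0, "rz": 0, "fingers": 1}, {"x": -0.5, "y": -2, "z": 55, "rx": 0, "ry": 0, "rz": 0, "fingers": 1}, {"x": -0.5, "y": -2, "z": 55, "rx": 0, "ry": 0, "rz": 0, "fingers": 1}, {"x": -0.5, "y": -2, "z": 55, "rx": 0, "ry": 0, "rz": 0, "fingers": 1}]'

```text
time_s: 49.5
tool_pos: [0.6694, 0.1887, 0.0298]
tool_rot: [-180.0, -0.0, -5.2]
force: [0.2, 0.2, -2.5]
grip_width: 0.061
grasp_force: 55.0
```

drive_tool --moves '[{"x": 0, "y": 0, "z": 0, "rx": 0, "ry": 0, "rz": 0, "fingers": -0.45}, {"x": 0, "y": 0, "z": 0, "rx": 0, "ry": 0, "rz": 0, "fingers": -0.6}, {"x": 0, "y": 0, "z": 0, "rx": 0, "ry": 0, "rz": 0, "fingers": -0.65}, {"x": 0, "y": 0, "z": 0, "rx": 0, "ry": 0, "rz": 0, "fingers": -0.65}, {"x": 0, "y": 0, "z": -10, "rx": 0, "ry": 0, "rz": 0, "fingers": -0.65}, {"x": 0, "y": 0, "z": -40, "rx": 0, "ry": 0, "rz": 0, "fingers": -0.65}, {"x": 0, "y": 0, "z": -90, "rx": 0, "ry": 0, "rz": 0, "fingers": -0.65}, {"x": 0, "y": 0, "z": -145, "rx": 0, "ry": 0, "rz": 0, "fingers": -0.65}, {"x": 0, "y": 0, "z": -180, "rx": 0, "ry": 0, "rz": 0, "fingers": -1}, {"x": 0, "y": 0, "z": -190, "rx": 0, "ry": 0, "rz": 0, "fingers": -1}, {"x": 0, "y": 0, "z": -190, "rx": 0, "ry": 0, "rz": 0, "fingers": -1}]'

```text
time_s: 50.88
tool_pos: [0.6692, 0.1887, 0.2198]
tool_rot: [180.0, -0.0, -5.2]
force: [-0.4, 0.1, -0.7]
grip_width: 0.086
grasp_force: 0.0
```

```bash
python3 - <<'E'
from h import *
W=vision.read_camera("wrist");T=vision.read_camera("top")
for n,X in (("thick",(.667,.1855,.055)),("mid",(.657,.089,.045)),("thin",(.650,-.006,.035))): print(n,seal(W,X,1.5,lambda u,v:v>300))
a=T["image"]; cv2.imwrite("pics/t2.png",np.vstack([crop(a,210,155,190,95,4.2)[:,:798],np.zeros((1,798,3),np.uint8)])[:399,:,::-1])
h=cv2.cvtColor(a,cv2.COLOR_RGB2HSV); m=cv2.inRange(h,(8,90,90),(28,255,255))
for k in cv2.findContours(m,0,2)[0]:
    if 200<cv2.contourArea(k)<1500: r=cv2.minAreaRect(k); print(r)
plan((.5,-.2,.25,45))
E
```

```text
thick (array([0.666 , 0.1878, 0.0254]), 90, np.float64(0.000815), np.float64(0.00012))
mid (array([0.6561, 0.0887, 0.0254]), 90, np.float64(0.000127), np.float64(9e-05))
thin (array([ 0.65  , -0.006 ,  0.0253]), 90, np.float64(0.000146), np.float64(0.00012))
((395.7348937988281, 272.607177734375), (14.853486061096191, 60.715843200683594), 67.98871612548828)
t 50.98 pos [0.6684 0.1882 0.2175] rot [179.9   0.2  -5.2] q [   5.   28.  -32.   76.   15.   81. -122.] w 0.0865
   [-132.9  401.9  -31.6] rz -0.8755 tilt-corr rx ry
```

All three bearings lie flat in the channel, with the seal radius fitting at each expected top height. Next I look at the hammer, which seems slightly turned since the start.

drive_tool --moves '[{"x": -8, "y": 25, "z": -10, "rx": 0, "ry": 0, "rz": -0.1, "fingers": -1}, {"x": -22, "y": 70, "z": -20, "rx": 0, "ry": 0, "rz": -0.25, "fingers": -1}, {"x": -36, "y": 115, "z": -30, "rx": 0, "ry": 0, "rz": -0.42, "fingers": -1}, {"x": -50, "y": 160, "z": -40, "rx": 0, "ry": 0, "rz": -0.6, "fingers": -1}, {"x": -64, "y": 205, "z": -40, "rx": 0, "ry": 0, "rz": -0.78, "fingers": -1}, {"x": -78, "y": 250, "z": -40, "rx": 0, "ry": 0, "rz": -0.96, "fingers": -1}, {"x": -92, "y": 295, "z": -40, "rx": 0, "ry": 0, "rz": -1.14, "fingers": -1}, {"x": -106, "y": 340, "z": -40, "rx": 0, "ry": 0, "rz": -1.32, "fingers": -1}, {"x": -120, "y": 385, "z": -40, "rx": 0, "ry": 0, "rz": -1.5, "fingers": -1}, {"x": -132, "y": 430, "z": -40, "rx": 0, "ry": 0, "rz": -1.68, "fingers": -1}, {"x": -144, "y": 470, "z": -40, "rx": 0, "ry": 0, "rz": -1.84, "fingers": -1}, {"x": -153, "y": 504, "z": -40, "rx": 0, "ry": 0, "rz": -1.975, "fingers": -1}, {"x": -153, "y": 504, "z": -40, "rx": 0, "ry": 0, "rz": -1.975, "fingers": -1}, {"x": -153, "y": 504, "z": -40, "rx": 0, "ry": 0, "rz": -1.975, "fingers": -1}, {"x": -153, "y": 504, "z": -40, "rx": 0, "ry": 0, "rz": -1.975, "fingers": -1}]'

```text
time_s: 52.85
tool_pos: [0.4719, -0.2979, 0.259]
tool_rot: [-180.0, -0.1, 108.1]
force: [-1.3, -0.5, -0.5]
grip_width: 0.0872
grasp_force: 0.0
```

```bash
cat > ham.py <<'E'
from h import *
import sys
W=vision.read_camera("wrist"); o=sensors.get_obs(); print(o["tool_pos"].round(4),o["tool_rot"].round(1),o["qpos"].round(0))
I=W["image"]; cv2.imwrite(f"pics/{sys.argv[1]}.png",I[:,:,::-1])
h=cv2.cvtColor(I,cv2.COLOR_RGB2HSV); m=cv2.inRange(h,(8,80,60),(30,255,255)); m[270:]=0
ks=[k for k in cv2.findContours(m,0,2)[0] if cv2.contourArea(k)>800]
for k in ks:
    r=cv2.minAreaRect(k); b=cv2.boxPoints(r); w=np.array([onz(W,*p,.033)[:2] for p in b]); print("handle",r,w.round(4).tolist())
E
python3 ham.py h1
```

```text
[ 0.472  -0.2981  0.2593] [-180.    -0.   108.1] [ 58.   8. -31.  93.   4.  80.  44.]
handle ((304.43572998046875, 73.4338607788086), (36.996116638183594, 147.4193115234375), 0.8303155303001404) [[0.4163, -0.2439], [0.3798, -0.1145], [0.4131, -0.1041], [0.4533, -0.2324]]
```

View pics/h1.png

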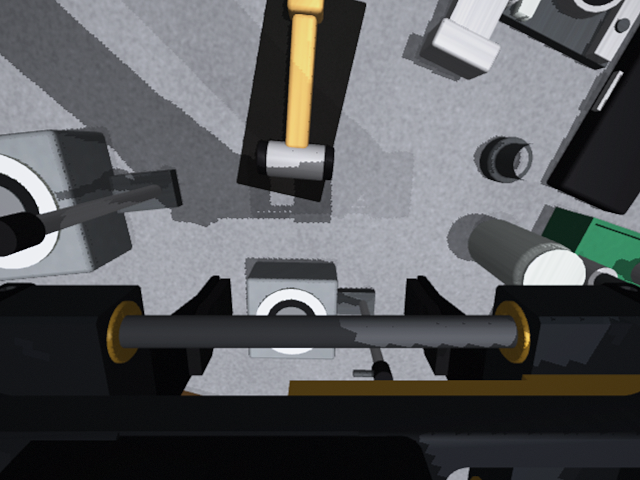

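The picture shows the hammer on its mat, head centre at about (295,160) and handle running up to the pommel at (305,5). The small viewer is at (292,310), the wedge head at (465,45). Working out the axis and grip point.

```bash
python3 - <<'E'
from h import *
W=vision.read_camera("wrist");o=sensors.get_obs(); I=W["image"]
h=cv2.cvtColor(I,cv2.COLOR_RGB2HSV); m=cv2.inRange(h,(8,80,60),(30,255,255))
P=[]
for v in range(30,136,3):
    u=np.where(m[v,240:360])[0]+240
    if len(u)>8: P.append(onz(W,(u.min()+u.max())/2,v,.036)[:2])
P=np.array(P); c=P.mean(0); d=np.linalg.svd(P-c)[2][0]; d*=np.sign(d@[0,-1]); print("axis az",np.degrees(np.arctan2(d[1],d[0])),c,"rms",((P-c)@[-d[1],d[0]]).std())
for q in [(295,160),(295,142),(295,180)]:
    for z in (.024,.040): X=onz(W,*q,z)[:2]; print(q,z,X.round(4), "along",((X-c)@d).round(4),"lat",((X-c)@[-d[1],d[0]]).round(4))
g=cv2.cvtColor(I,cv2.COLOR_RGB2GRAY); print(g[125:200:3,292]); print(g[160,245:345:4])
# mat corners
m=((g<50)).astype(np.uint8); m[230:]=0; m[:,:225]=0;m[:,370:]=0
k=max(cv2.findContours(cv2.morphologyEx(m,3,np.ones((5,5))),0,2)[0],key=cv2.contourArea); print(cv2.approxPolyDP(cv2.convexHull(k),6,True)[:,0].tolist(),[onz(W,*map(float,p[0]),.005)[:2].round(4).tolist() for p in cv2.approxPolyDP(cv2.convexHull(k),6,True)])
T=vision.read_camera("top"); print(c, proj(T,(*c,.036)))
h=cv2.cvtColor(T["image"],cv2.COLOR_RGB2HSV); m=cv2.inRange(h,(8,80,70),(30,255,255)); m[310:]=0;m[:235]=0;m[:,:355]=0;m[:,450:]=0
ys,xs=np.where(m); r=cv2.minAreaRect(np.c_[xs,ys].astype(np.float32)); b=cv2.boxPoints(r); print(r,[onz(T,*p,.036)[:2].round(4).tolist() for p in b])
E
```

```text
axis az -76.58006880718453 [ 0.41383045 -0.18077841] rms 0.0002048782569856906
(295, 160) 0.024 [ 0.43   -0.2543] along 0.0752 lat -0.0013
(295, 160) 0.04 [ 0.4308 -0.2532] along 0.0744 lat -0.0004
(295, 142) 0.024 [ 0.4245 -0.2364] along 0.0565 lat -0.0025
(295, 142) 0.04 [ 0.4255 -0.236 ] along 0.0565 lat -0.0015
(295, 180) 0.024 [ 0.4363 -0.2748] along 0.0966 lat 0.0001
(295, 180) 0.04 [ 0.4368 -0.2729] along 0.0949 lat 0.001
[209 209 209 210 210 210 211 180 188 204 212 220 215 205 132  93  83  66
  29  29  29  27  28  23 155]
[ 19  16  13  22  29  17 204 208 209 212 216 219 220 222 228 208 229 231
 208 174  23  35  43 153 149]
[[362, 0], [331, 177], [320, 200], [237, 182], [267, 0]] [[0.4472, -0.0832], [0.4741, -0.2609], [0.4704, -0.2901], [0.3728, -0.3], [0.3557, -0.1131]]
[ 0.41383045 -0.18077841] [401.85973182 272.39419602]
((395.637939453125, 272.8448181152344), (15.412713050842285, 61.8365478515625), 68.19859313964844) [[0.412, -0.0895], [0.4525, -0.2341], [0.4167, -0.2424], [0.3769, -0.0988]]
```

```bash
python3 - <<'E'
from h import *
plan((.42,-.203,.0165,103.4))
E
```

```text
t 53.0 pos [ 0.4719 -0.2985  0.2595] rot [-180.    -0.   108.1] q [ 58.   8. -31.  93.   4.  80.  44.] w 0.0871
   [106.9 -19.7 243. ] rz 0.0817 tilt-corr rx ry [-0. -0.]
```

drive_tool --moves '[{"x": 40, "y": -8, "z": 20, "rx": 0, "ry": 0, "rz": 0.05, "fingers": -0.6}, {"x": 90, "y": -17, "z": 60, "rx": 0, "ry": 0, "rz": 0.082, "fingers": -0.4}, {"x": 107, "y": -20, "z": 115, "rx": 0, "ry": 0, "rz": 0.082, "fingers": -0.2}, {"x": 107, "y": -20, "z": 165, "rx": 0, "ry": 0, "rz": 0.082, "fingers": -0.2}, {"x": 107, "y": -20, "z": 205, "rx": 0, "ry": 0, "rz": 0.082, "fingers": -0.2}, {"x": 107, "y": -20, "z": 230, "rx": 0, "ry": 0, "rz": 0.082, "fingers": -0.2}, {"x": 107, "y": -20, "z": 240, "rx": 0, "ry": 0, "rz": 0.082, "fingers": -0.2}, {"x": 107, "y": -20, "z": 242, "rx": 0, "ry": 0, "rz": 0.082, "fingers": -0.2}, {"x": 107, "y": -20, "z": 242, "rx": 0, "ry": 0, "rz": 0.082, "fingers": -0.2}]' --force 20

```text
time_s: 54.12
tool_pos: [0.4202, -0.2043, 0.0185]
tool_rot: [179.9, 0.1, 103.3]
force: [0.6, 0.3, 0.2]
grip_width: 0.0524
grasp_force: 0.0
```

```bash
python3 - <<'E'
from h import *
plan((.42,-.203,.0165,103.4))
o=sensors.get_obs(); print(o["force"])
E
```

```text
t 54.12 pos [ 0.4202 -0.2043  0.0185] rot [1.799e+02 1.000e-01 1.033e+02] q [ 54.  12. -34. 120.   8.  50.  29.] w 0.0524
   [1.3 0.1 2. ] rz -0.0018 tilt-corr rx ry [0.0012 0.0014]
[0.63131779 0.27164054 0.16099424]
```

Closing gently, then at full grip, and lifting.

drive_tool --moves '[{"x": 1, "y": 0, "z": 1, "rx": 0, "ry": 0, "rz": 0, "fingers": 0.2}, {"x": 1, "y": 0, "z": 1, "rx": 0, "ry": 0, "rz": 0, "fingers": 0.5}, {"x": 1, "y": 0, "z": 1, "rx": 0, "ry": 0, "rz": 0, "fingers": 1}, {"x": 1, "y": 0, "z": 1, "rx": 0, "ry": 0, "rz": 0, "fingers": 1}, {"x": 1, "y": 0, "z": 1, "rx": 0, "ry": 0, "rz": 0, "fingers": 1}]' --force 15

```text
time_s: 54.75
tool_pos: [0.4194, -0.203, 0.0168]
tool_rot: [180.0, 0.0, 103.3]
force: [0.3, 0.2, 0.6]
grip_width: 0.0237
grasp_force: 15.0
```

drive_tool --moves '[{"x": 0, "y": 0, "z": 0, "rx": 0, "ry": 0, "rz": 0, "fingers": 1}, {"x": 0, "y": 0, "z": 0, "rx": 0, "ry": 0, "rz": 0, "fingers": 1}, {"x": 0, "y": 0, "z": -8, "rx": 0, "ry": 0, "rz": 0, "fingers": 1}, {"x": 0, "y": 0, "z": -30, "rx": 0, "ry": 0, "rz": 0, "fingers": 1}, {"x": 0, "y": 0, "z": -65, "rx": 0, "ry": 0, "rz": 0, "fingers": 1}, {"x": 0, "y": 0, "z": -95, "rx": 0, "ry": 0, "rz": 0, "fingers": 1}, {"x": 0, "y": 0, "z": -110, "rx": 0, "ry": 0, "rz": 0, "fingers": 1}, {"x": 0, "y": 0, "z": -110, "rx": 0, "ry": 0, "rz": 0, "fingers": 1}]' --force 60

```text
time_s: 55.75
tool_pos: [0.4191, -0.2032, 0.1269]
tool_rot: [180.0, 0.1, 103.3]
force: [0.6, -0.1, -3.9]
grip_width: 0.0231
grasp_force: 60.0
```

```bash
python3 - <<'E'
from h import *
o=sensors.get_obs(); print(o["force"],o["wrist_torque"])
T=vision.read_camera("top"); S=vision.read_camera("scene")
# wedge head refine: bright head edges along bed y at z=.0625 in top view
g=cv2.cvtColor(T["image"],cv2.COLOR_RGB2GRAY).astype(float); C=np.array([.659,.0895]); a=np.radians(-5.2); ex=np.array([np.cos(a),np.sin(a)]); ey=np.array([-np.sin(a),np.cos(a)])
O=C-.048*ex
print("bed origin",O)
for s in (-.075,-.065,-.055,-.045,-.035):
    yy=np.arange(-.24,-.14,.0005); P=np.array([proj(T,[*(O+ey*y+ex*s),.0625]) for y in yy]); v=map_coordinates(g,[P[:,1],P[:,0]],order=1); d=np.gradient(cv2.blur(v[None],(7,1))[0]); print(s,"face y",yy[d.argmax()].round(4),d.max().round(1),"gap dark",yy[d.argmin()].round(4))
for y in (-.195,-.19,-.185):
    ss=np.arange(-.1,.0,.0005); P=np.array([proj(T,[*(O+ey*y+ex*s),.0625]) for s in ss]); v=map_coordinates(g,[P[:,1],P[:,0]],order=1); d=np.gradient(cv2.blur(v[None],(7,1))[0]); print(y,"x edges",ss[d.argmax()].round(4),ss[d.argmin()].round(4))
b=np.hstack([crop(T["image"],330,180,130,100,3.05),crop(S["image"],190,210,130,100,3.05)]); cv2.imwrite("pics/t3.png",b[:, :800,::-1])
plan((.5,-.2,.13,174.8))
E
```

```text
[ 0.63126267 -0.09801423 -3.87959763] [ 0.15540835 -0.11150072  0.00017143]
bed origin [0.61119755 0.09385036]
-0.075 face y -0.145 6.7 gap dark -0.2145
-0.065 face y -0.2155 5.0 gap dark -0.1945
-0.055 face y -0.1895 5.4 gap dark -0.195
-0.045 face y -0.189 6.0 gap dark -0.1945
-0.035 face y -0.189 5.5 gap dark -0.1945
-0.195 x edges -0.072 -0.098
-0.19 x edges -0.0675 -0.0275
-0.185 x edges -0.0675 -0.0265
t 55.85 pos [ 0.4181 -0.2026  0.1253] rot [-1.799e+02 -1.000e-01  1.033e+02] q [ 57.   2. -34. 115.   1.  63.  35.] w 0.0236
   [-16.3  80.3  -4.9] rz -1.2482 tilt-corr rx ry
```

View pics/t3.png

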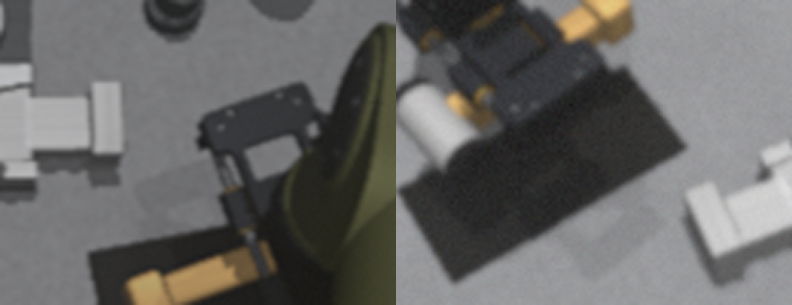

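The picture shows the hammer held level by the handle in both views, clear of the mat; the wedge head at left, centred at crop (107,117), still sticks out well from the bed.

drive_tool --moves '[{"x": 0, "y": 10, "z": 0, "rx": 0, "ry": 0, "rz": -0.1, "fingers": 1}, {"x": -3, "y": 20, "z": 0, "rx": 0, "ry": 0, "rz": -0.25, "fingers": 1}, {"x": -6, "y": 30, "z": 0, "rx": 0, "ry": 0, "rz": -0.41, "fingers": 1}, {"x": -9, "y": 40, "z": 0, "rx": 0, "ry": 0, "rz": -0.57, "fingers": 1}, {"x": -12, "y": 50, "z": 0, "rx": 0, "ry": 0, "rz": -0.73, "fingers": 1}, {"x": -14, "y": 60, "z": 0, "rx": 0, "ry": 0, "rz": -0.89, "fingers": 1}, {"x": -15, "y": 69, "z": 0, "rx": 0, "ry": 0, "rz": -1.05, "fingers": 1}, {"x": -15, "y": 69, "z": 0, "rx": 0, "ry": 0, "rz": -1.17, "fingers": 1}, {"x": -15, "y": 69, "z": 10, "rx": 0, "ry": 0, "rz": -1.248, "fingers": 1}, {"x": -15, "y": 69, "z": 30, "rx": 0, "ry": 0, "rz": -1.248, "fingers": 1}, {"x": -15, "y": 69, "z": 60, "rx": 0, "ry": 0, "rz": -1.248, "fingers": 1}, {"x": -15, "y": 69, "z": 84, "rx": 0, "ry": 0, "rz": -1.248, "fingers": 1}, {"x": -15, "y": 69, "z": 92, "rx": 0, "ry": 0, "rz": -1.248, "fingers": 1}, {"x": -15, "y": 69, "z": 92, "rx": 0, "ry": 0, "rz": -1.248, "fingers": 1}, {"x": -15, "y": 69, "z": 92, "rx": 0, "ry": 0, "rz": -1.248, "fingers": 1}]'

```text
time_s: 57.72
tool_pos: [0.4905, -0.2019, 0.0353]
tool_rot: [-180.0, 0.1, 174.8]
force: [0.3, -0.5, -3.6]
grip_width: 0.0232
grasp_force: 60.0
```

```bash
cat > wed.py <<'E'
from h import *
O=np.array([.6112,.0939]); a=np.radians(-5.2); ex=np.array([np.cos(a),np.sin(a)]); ey=np.array([-np.sin(a),np.cos(a)])
def head_face():
    T=vision.read_camera("top"); g=cv2.cvtColor(T["image"],cv2.COLOR_RGB2GRAY).astype(float); out=[]
    for s in (-.07,-.06,-.05,-.04,-.03,-.02):
        yy=np.arange(-.235,-.165,.0005); P=np.array([proj(T,[*(O+ey*y+ex*s),.0625]) for y in yy]); v=cv2.blur(map_coordinates(g,[P[:,1],P[:,0]],order=1)[None],(7,1))[0]; d=np.gradient(v); out.append((s,round(float(yy[d.argmax()]),4),round(float(d.max()),1)))
    return out
def state():
    o=sensors.get_obs(); d=o["tool_pos"][:2]-O; print("t",round(o["time_s"],2),"bed x,y of TCP",(d@ex).round(4),(d@ey).round(4),"z",o["tool_pos"][2].round(4),"rot",o["tool_rot"].round(1),"F",o["force"].round(1),"grip",o["grip_width"].round(4),o["grasp_force"].round(0))
state(); print(head_face())
E
python3 wed.py; python3 -c "
from h import *
from wed import O,ex,ey
plan((*(O-.095*ex-.305*ey),.033,174.8))"
```

```text
Traceback (most recent call last):
  File "wed.py", line 10, in <module>
    state(); print(head_face())
    ~~~~~^^
  File "wed.py", line 9, in state
    o=sensors.get_obs(); d=o["tool_pos"][:2]-O; print("t",round(o["time_s"],2),"bed x,y of TCP",(d@ex).round(4),(d@ey).round(4),"z",o["tool_pos"][2].round(4),"rot",o["tool_rot"].round(1),"F",o["force"].round(1),"grip",o["grip_width"].round(4),o["grasp_force"].round(0))
                                                                                                                                                                                                                          ^^^^^^^^^^^^^^^^^^^^^
AttributeError: 'float' object has no attribute 'round'
Traceback (most recent call last):
  File "wed.py", line 10, in <module>
    state(); print(head_face())
    ~~~~~^^
  File "wed.py", line 9, in state
    o=sensors.get_obs(); d=o["tool_pos"][:2]-O; print("t",round(o["time_s"],2),"bed x,y of TCP",(d@ex).round(4),(d@ey).round(4),"z",o["tool_pos"][2].round(4),"rot",o["tool_rot"].round(1),"F",o["force"].round(1),"grip",o["grip_width"].round(4),o["grasp_force"].round(0))
                                                                                                                                                                                                                          ^^^^^^^^^^^^^^^^^^^^^
AttributeError: 'float' object has no attribute 'round'
```

```bash
sed -i 's/o\["grip_width"\].round(4),o\["grasp_force"\].round(0)/round(o["grip_width"],4),round(o["grasp_force"])/' wed.py; python3 wed.py
```

```text
t 57.73 bed x,y of TCP -0.0934 -0.3055 z 0.0353 rot [-1.800e+02  1.000e-01  1.748e+02] F [ 0.3 -0.5 -3.6] grip 0.0232 60
[(-0.07, -0.2175, 6.3), (-0.06, -0.218, 7.3), (-0.05, -0.2175, 8.8), (-0.04, -0.217, 6.6), (-0.03, -0.1895, 5.7), (-0.02, -0.2155, 5.3)]
```

drive_tool --moves '[{"x": 0, "y": 5, "z": 2, "rx": 0, "ry": 0, "rz": 0, "fingers": 1}, {"x": 0, "y": 20, "z": 2, "rx": 0, "ry": 0, "rz": 0, "fingers": 1}, {"x": 0, "y": 40, "z": 2, "rx": 0, "ry": 0, "rz": 0, "fingers": 1}, {"x": 0, "y": 60, "z": 2, "rx": 0, "ry": 0, "rz": 0, "fingers": 1}, {"x": 0, "y": 40, "z": 2, "rx": 0, "ry": 0, "rz": 0, "fingers": 1}, {"x": 0, "y": 20, "z": 2, "rx": 0, "ry": 0, "rz": 0, "fingers": 1}, {"x": 0, "y": 20, "z": 2, "rx": 0, "ry": 0, "rz": 0, "fingers": 1}, {"x": 0, "y": 20, "z": 2, "rx": 0, "ry": 0, "rz": 0, "fingers": 1}]'

```text
time_s: 58.78
tool_pos: [0.4916, -0.181, 0.0325]
tool_rot: [180.0, -0.0, 174.8]
force: [0.1, 2.1, -4.6]
grip_width: 0.0236
grasp_force: 60.0
```

```bash
python3 wed.py
```

```text
t 58.77 bed x,y of TCP -0.0942 -0.2846 z 0.0325 rot [180.   -0.  174.8] F [ 0.1  2.1 -4.6] grip 0.0236 60
[(-0.07, -0.1955, 6.9), (-0.06, -0.196, 8.6), (-0.05, -0.1965, 10.0), (-0.04, -0.1985, 7.2), (-0.03, -0.1775, 4.9), (-0.02, -0.204, 5.2)]
```

The first tap moved the wedge about 20 mm (face from -0.2175 to about -0.196). I'll tap more lightly now.

drive_tool --moves '[{"x": 0, "y": 12, "z": -0.5, "rx": 0, "ry": 0, "rz": 0, "fingers": 1}, {"x": 0, "y": 25, "z": -0.5, "rx": 0, "ry": 0, "rz": 0, "fingers": 1}, {"x": 0, "y": 38, "z": -0.5, "rx": 0, "ry": 0, "rz": 0, "fingers": 1}, {"x": 0, "y": 51, "z": -0.5, "rx": 0, "ry": 0, "rz": 0, "fingers": 1}, {"x": 0, "y": 35, "z": -0.5, "rx": 0, "ry": 0, "rz": 0, "fingers": 1}, {"x": 0, "y": 15, "z": -0.5, "rx": 0, "ry": 0, "rz": 0, "fingers": 1}, {"x": 0, "y": 5, "z": -0.5, "rx": 0, "ry": 0, "rz": 0, "fingers": 1}, {"x": 0, "y": 5, "z": -0.5, "rx": 0, "ry": 0, "rz": 0, "fingers": 1}]'

```text
time_s: 59.82
tool_pos: [0.4917, -0.1782, 0.0329]
tool_rot: [180.0, -0.0, 174.6]
force: [0.5, -0.0, -4.4]
grip_width: 0.0235
grasp_force: 59.9
```

```bash
python3 wed.py; python3 - <<'E'
from h import *
T=vision.read_camera("top");W=vision.read_camera("wrist")
cv2.imwrite("pics/t4.png",np.hstack([crop(T["image"],320,180,100,75,4),cv2.resize(W["image"],(400,300))])[:,:,::-1])
E
```

```text
t 59.83 bed x,y of TCP -0.0944 -0.2818 z 0.0329 rot [180.   -0.  174.6] F [ 0.5 -0.  -4.4] grip 0.0235 60
[(-0.07, -0.193, 7.5), (-0.06, -0.1935, 9.4), (-0.05, -0.194, 10.1), (-0.04, -0.1955, 8.4), (-0.03, -0.196, 5.8), (-0.02, -0.196, 5.0)]
```

View pics/t4.png

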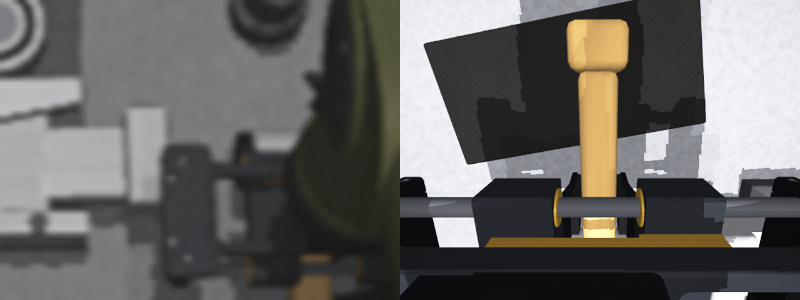

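The wedge head's inner edge is now at about u=351 (from 360), so it has travelled about 22 mm and roughly 19 mm remain. The wrist view shows the handle still straight in the grip.

drive_tool --moves '[{"x": 0, "y": 5, "z": 0, "rx": 0, "ry": 0, "rz": 0, "fingers": 1}, {"x": 0, "y": 20, "z": 0, "rx": 0, "ry": 0, "rz": 0, "fingers": 1}, {"x": 0, "y": 38, "z": 0, "rx": 0, "ry": 0, "rz": 0, "fingers": 1}, {"x": 0, "y": 56, "z": 0, "rx": 0, "ry": 0, "rz": 0, "fingers": 1}, {"x": 0, "y": 38, "z": 0, "rx": 0, "ry": 0, "rz": 0, "fingers": 1}, {"x": 0, "y": 18, "z": 0, "rx": 0, "ry": 0, "rz": 0, "fingers": 1}, {"x": 0, "y": 8, "z": 0, "rx": 0, "ry": 0, "rz": 0, "fingers": 1}, {"x": 0, "y": 8, "z": 0, "rx": 0, "ry": 0, "rz": 0, "fingers": 1}]'

```text
time_s: 60.98
tool_pos: [0.4926, -0.1694, 0.0329]
tool_rot: [180.0, -0.0, 174.7]
force: [-0.4, 1.1, -3.7]
grip_width: 0.0234
grasp_force: 59.9
```

```bash
cat >> wed.py <<'E'
T=vision.read_camera("top"); g=cv2.cvtColor(T["image"],cv2.COLOR_RGB2GRAY).astype(float)
for s in (-.02,-.0725): # flank rows beside the neck: head inner edge (dark -> bright toward -y)
    yy=np.arange(-.215,-.14,.0005); P=np.array([proj(T,[*(O+ey*y+ex*s),.0625]) for y in yy]); v=cv2.blur(map_coordinates(g,[P[:,1],P[:,0]],order=1)[None],(5,1))[0]; d=np.gradient(v); print("inner edge",s,yy[d.argmin()].round(4),d.min().round(1))
E
python3 wed.py
```

```text
t 60.98 bed x,y of TCP -0.0943 -0.2729 z 0.0329 rot [180.   -0.  174.7] F [-0.4  1.1 -3.7] grip 0.0234 60
[(-0.07, -0.1835, 7.5), (-0.06, -0.184, 9.4), (-0.05, -0.1845, 10.8), (-0.04, -0.185, 8.8), (-0.03, -0.1845, 4.8), (-0.02, -0.185, 5.5)]
inner edge -0.02 -0.164 -5.8
inner edge -0.0725 -0.1625 -4.8
```

drive_tool --moves '[{"x": 0, "y": 5, "z": 0, "rx": 0, "ry": 0, "rz": 0, "fingers": 1}, {"x": 0, "y": 20, "z": 0, "rx": 0, "ry": 0, "rz": 0, "fingers": 1}, {"x": 0, "y": 36, "z": 0, "rx": 0, "ry": 0, "rz": 0, "fingers": 1}, {"x": 0, "y": 52, "z": 0, "rx": 0, "ry": 0, "rz": 0, "fingers": 1}, {"x": 0, "y": 36, "z": 0, "rx": 0, "ry": 0, "rz": 0, "fingers": 1}, {"x": 0, "y": 18, "z": 0, "rx": 0, "ry": 0, "rz": 0, "fingers": 1}, {"x": 0, "y": 8, "z": 0, "rx": 0, "ry": 0, "rz": 0, "fingers": 1}, {"x": 0, "y": 8, "z": 0, "rx": 0, "ry": 0, "rz": 0, "fingers": 1}, {"x": 0, "y": 24, "z": 0, "rx": 0, "ry": 0, "rz": 0, "fingers": 1}, {"x": 0, "y": 40, "z": 0, "rx": 0, "ry": 0, "rz": 0, "fingers": 1}, {"x": 0, "y": 56, "z": 0, "rx": 0, "ry": 0, "rz": 0, "fingers": 1}, {"x": 0, "y": 40, "z": 0, "rx": 0, "ry": 0, "rz": 0, "fingers": 1}, {"x": 0, "y": 20, "z": 0, "rx": 0, "ry": 0, "rz": 0, "fingers": 1}, {"x": 0, "y": 10, "z": 0, "rx": 0, "ry": 0, "rz": 0, "fingers": 1}, {"x": 0, "y": 10, "z": 0, "rx": 0, "ry": 0, "rz": 0, "fingers": 1}]'

```text
time_s: 62.95
tool_pos: [0.4935, -0.1594, 0.033]
tool_rot: [180.0, -0.0, 174.7]
force: [-0.4, 0.7, -4.0]
grip_width: 0.0239
grasp_force: 60.0
```

```bash
python3 wed.py
```

```text
t 62.95 bed x,y of TCP -0.0942 -0.2629 z 0.033 rot [180.   -0.  174.7] F [-0.4  0.7 -4. ] grip 0.0239 60
[(-0.07, -0.1725, 6.7), (-0.06, -0.172, 7.3), (-0.05, -0.1735, 9.0), (-0.04, -0.175, 9.0), (-0.03, -0.1755, 4.4), (-0.02, -0.1755, 5.1)]
inner edge -0.02 -0.1545 -6.1
inner edge -0.0725 -0.205 -5.0
```

drive_tool --moves '[{"x": 0, "y": 5, "z": 0, "rx": 0, "ry": 0, "rz": 0, "fingers": 1}, {"x": 0, "y": 19, "z": 0, "rx": 0, "ry": 0, "rz": 0, "fingers": 1}, {"x": 0, "y": 35, "z": 0, "rx": 0, "ry": 0, "rz": 0, "fingers": 1}, {"x": 0, "y": 50, "z": 0, "rx": 0, "ry": 0, "rz": 0, "fingers": 1}, {"x": 0, "y": 36, "z": 0, "rx": 0, "ry": 0, "rz": 0, "fingers": 1}, {"x": 0, "y": 18, "z": 0, "rx": 0, "ry": 0, "rz": 0, "fingers": 1}, {"x": 0, "y": 8, "z": 0, "rx": 0, "ry": 0, "rz": 0, "fingers": 1}, {"x": 0, "y": 8, "z": 0, "rx": 0, "ry": 0, "rz": 0, "fingers": 1}, {"x": 0, "y": 22, "z": 0, "rx": 0, "ry": 0, "rz": 0, "fingers": 1}, {"x": 0, "y": 37, "z": 0, "rx": 0, "ry": 0, "rz": 0, "fingers": 1}, {"x": 0, "y": 52, "z": 0, "rx": 0, "ry": 0, "rz": 0, "fingers": 1}]'

```text
time_s: 64.42
tool_pos: [0.4973, -0.1101, 0.0332]
tool_rot: [-179.6, -0.1, 174.8]
force: [-6.3, -26.5, -0.1]
grip_width: 0.0235
grasp_force: 60.4
```

drive_tool --moves '[{"x": 0, "y": -15, "z": 0, "rx": 0, "ry": 0, "rz": 0, "fingers": 1}, {"x": 0, "y": -35, "z": 0, "rx": 0, "ry": 0, "rz": 0, "fingers": 1}, {"x": 0, "y": -50, "z": 0, "rx": 0, "ry": 0, "rz": 0, "fingers": 1}, {"x": 0, "y": -50, "z": 0, "rx": 0, "ry": 0, "rz": 0, "fingers": 1}, {"x": 0, "y": -50, "z": 0, "rx": 0, "ry": 0, "rz": 0, "fingers": 1}]'

```text
time_s: 65.05
tool_pos: [0.4939, -0.1558, 0.033]
tool_rot: [180.0, -0.0, 174.8]
force: [0.2, 0.2, -4.0]
grip_width: 0.0233
grasp_force: 60.0
```

```bash
python3 wed.py
```

```text
t 65.05 bed x,y of TCP -0.0942 -0.2593 z 0.033 rot [180.   -0.  174.8] F [ 0.2  0.2 -4. ] grip 0.0233 60
[(-0.07, -0.1695, 7.7), (-0.06, -0.1695, 8.6), (-0.05, -0.1695, 9.1), (-0.04, -0.1715, 8.4), (-0.03, -0.1725, 5.1), (-0.02, -0.173, 5.6)]
inner edge -0.02 -0.15 -7.6
inner edge -0.0725 -0.201 -5.3
```

drive_tool --moves '[{"x": 0, "y": 5, "z": 0, "rx": 0, "ry": 0, "rz": 0, "fingers": 1}, {"x": 0, "y": 19, "z": 0, "rx": 0, "ry": 0, "rz": 0, "fingers": 1}, {"x": 0, "y": 35, "z": 0, "rx": 0, "ry": 0, "rz": 0, "fingers": 1}, {"x": 0, "y": 50, "z": 0, "rx": 0, "ry": 0, "rz": 0, "fingers": 1}]'

```text
time_s: 65.65
tool_pos: [0.4974, -0.11, 0.0332]
tool_rot: [-179.6, -0.1, 174.8]
force: [-4.0, -28.1, -0.5]
grip_width: 0.0234
grasp_force: 60.4
```

drive_tool --moves '[{"x": 0, "y": -15, "z": 0, "rx": 0, "ry": 0, "rz": 0, "fingers": 1}, {"x": 0, "y": -40, "z": 0, "rx": 0, "ry": 0, "rz": 0, "fingers": 1}, {"x": 0, "y": -75, "z": 0, "rx": 0, "ry": 0, "rz": 0, "fingers": 1}, {"x": 0, "y": -100, "z": -25, "rx": 0, "ry": 0, "rz": 0, "fingers": 1}, {"x": 0, "y": -110, "z": -65, "rx": 0, "ry": 0, "rz": 0, "fingers": 1}, {"x": 0, "y": -110, "z": -100, "rx": 0, "ry": 0, "rz": 0, "fingers": 1}, {"x": 0, "y": -110, "z": -100, "rx": 0, "ry": 0, "rz": 0, "fingers": 1}, {"x": 0, "y": -110, "z": -100, "rx": 0, "ry": 0, "rz": 0, "fingers": 1}]'

```text
time_s: 66.65
tool_pos: [0.4876, -0.2159, 0.1318]
tool_rot: [180.0, -0.1, 174.8]
force: [-0.5, 0.8, -4.1]
grip_width: 0.024
grasp_force: 60.0
```

```bash
python3 wed.py; python3 - <<'E'
from h import *
T=vision.read_camera("top");S=vision.read_camera("scene")
cv2.imwrite("pics/t5.png",np.hstack([crop(T["image"],305,185,80,75,5),crop(S["image"],270,250,80,75,5)])[:,:,::-1])
E
```

```text
t 66.65 bed x,y of TCP -0.095 -0.3197 z 0.1318 rot [ 1.800e+02 -1.000e-01  1.748e+02] F [-0.5  0.8 -4.1] grip 0.024 60
[(-0.07, -0.1725, 3.5), (-0.06, -0.173, 3.9), (-0.05, -0.1725, 4.5), (-0.04, -0.1725, 4.6), (-0.03, -0.1725, 5.1), (-0.02, -0.173, 5.6)]
inner edge -0.02 -0.15 -7.8
inner edge -0.0725 -0.1505 -4.8
```

View pics/t5.png

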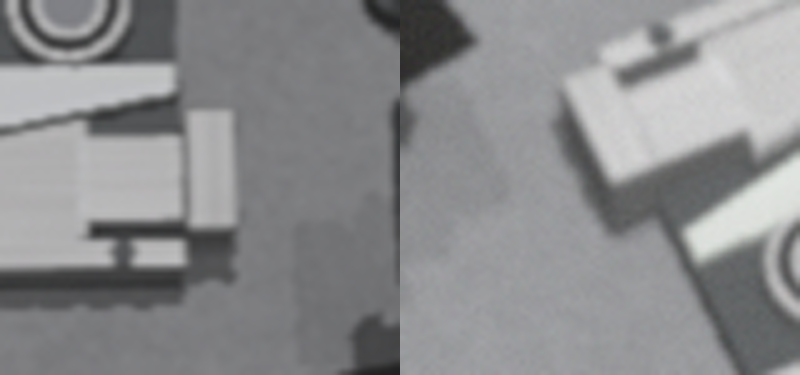

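The picture shows the wedge head's inner edge flush with the bed end (top crop u≈187 for both). Two taps in a row stopped at the same place with about 28 N, so the wedge is home. Returning the hammer to its mat.

drive_tool --moves '[{"x": 5, "y": 0, "z": 0, "rx": 0, "ry": 0, "rz": 0.1, "fingers": 1}, {"x": 15, "y": 1, "z": 0, "rx": 0, "ry": 0, "rz": 0.26, "fingers": 1}, {"x": 25, "y": 2, "z": 0, "rx": 0, "ry": 0, "rz": 0.42, "fingers": 1}, {"x": 35, "y": 2, "z": 0, "rx": 0, "ry": 0, "rz": 0.58, "fingers": 1}, {"x": 45, "y": 3, "z": 0, "rx": 0, "ry": 0, "rz": 0.74, "fingers": 1}, {"x": 55, "y": 4, "z": 0, "rx": 0, "ry": 0, "rz": 0.9, "fingers": 1}, {"x": 65, "y": 5, "z": 0, "rx": 0, "ry": 0, "rz": 1.06, "fingers": 1}, {"x": 74, "y": 5, "z": 0, "rx": 0, "ry": 0, "rz": 1.22, "fingers": 1}, {"x": 74, "y": 5, "z": 0, "rx": 0, "ry": 0, "rz": 1.34, "fingers": 1}, {"x": 74, "y": 5, "z": 20, "rx": 0, "ry": 0, "rz": 1.372, "fingers": 1}, {"x": 74, "y": 5, "z": 45, "rx": 0, "ry": 0, "rz": 1.372, "fingers": 1}, {"x": 74, "y": 5, "z": 70, "rx": 0, "ry": 0, "rz": 1.372, "fingers": 1}, {"x": 74, "y": 5, "z": 90, "rx": 0, "ry": 0, "rz": 1.372, "fingers": 1}, {"x": 74, "y": 5, "z": 98, "rx": 0, "ry": 0, "rz": 1.372, "fingers": 1}, {"x": 74, "y": 5, "z": 98, "rx": 0, "ry": 0, "rz": 1.372, "fingers": 1}, {"x": 74, "y": 5, "z": 98, "rx": 0, "ry": 0, "rz": 1.372, "fingers": 1}]'

```text
time_s: 68.85
tool_pos: [0.4158, -0.2052, 0.0358]
tool_rot: [179.9, 0.1, 96.2]
force: [-0.1, -0.8, -4.5]
grip_width: 0.0236
grasp_force: 60.0
```

```bash
python3 - <<'E'
from h import *
plan((.414,-.2045,.0165,96.2))
print(sensors.get_obs()["force"])
E
```

```text
t 68.85 pos [ 0.4158 -0.2052  0.0358] rot [1.799e+02 1.000e-01 9.620e+01] q [ 56.  10. -35. 120.   7.  52.  23.] w 0.0236
   [ 0.9 -1.8 19.3] rz -0.0002 tilt-corr rx ry [0.0011 0.0009]
[-0.08637917 -0.75918971 -4.53023482]
```

drive_tool --moves '[{"x": 1, "y": -2, "z": 6, "rx": 0, "ry": 0, "rz": 0, "fingers": 1}, {"x": 1, "y": -2, "z": 12, "rx": 0, "ry": 0, "rz": 0, "fingers": 1}, {"x": 1, "y": -2, "z": 16, "rx": 0, "ry": 0, "rz": 0, "fingers": 1}, {"x": 1, "y": -2, "z": 18, "rx": 0, "ry": 0, "rz": 0, "fingers": 1}, {"x": 1, "y": -2, "z": 18, "rx": 0, "ry": 0, "rz": 0, "fingers": 1}, {"x": 1, "y": -2, "z": 18, "rx": 0, "ry": 0, "rz": 0, "fingers": 1}, {"x": 1, "y": -2, "z": 18, "rx": 0, "ry": 0, "rz": 0, "fingers": 1}]'

```text
time_s: 69.72
tool_pos: [0.4131, -0.2042, 0.0171]
tool_rot: [180.0, 0.0, 96.2]
force: [0.1, 0.6, -3.4]
grip_width: 0.0234
grasp_force: 60.0
```

drive_tool --moves '[{"x": 0, "y": 0, "z": 0, "rx": 0, "ry": 0, "rz": 0, "fingers": 0.3}, {"x": 0, "y": 0, "z": 0, "rx": 0, "ry": 0, "rz": 0, "fingers": 0.1}, {"x": 0, "y": 0, "z": 0, "rx": 0, "ry": 0, "rz": 0, "fingers": -0.1}, {"x": 0, "y": 0, "z": 0, "rx": 0, "ry": 0, "rz": 0, "fingers": -0.2}, {"x": 0, "y": 0, "z": 0, "rx": 0, "ry": 0, "rz": 0, "fingers": -0.2}, {"x": 0, "y": 0, "z": -15, "rx": 0, "ry": 0, "rz": 0, "fingers": -0.2}, {"x": 0, "y": 0, "z": -50, "rx": 0, "ry": 0, "rz": 0, "fingers": -0.2}, {"x": 0, "y": 0, "z": -100, "rx": 0, "ry": 0, "rz": 0, "fingers": -0.2}, {"x": -30, "y": 10, "z": -150, "rx": 0, "ry": 0, "rz": 0, "fingers": -0.5}, {"x": -70, "y": 30, "z": -200, "rx": 0, "ry": 0, "rz": 0, "fingers": -1}, {"x": -110, "y": 50, "z": -240, "rx": 0, "ry": 0, "rz": 0, "fingers": -1}, {"x": -120, "y": 60, "z": -245, "rx": 0, "ry": 0, "rz": 0, "fingers": -1}, {"x": -120, "y": 60, "z": -245, "rx": 0, "ry": 0, "rz": 0, "fingers": -1}, {"x": -120, "y": 60, "z": -245, "rx": 0, "ry": 0, "rz": 0, "fingers": -1}]'

```text
time_s: 71.47
tool_pos: [0.485, -0.3158, 0.2618]
tool_rot: [-179.9, -0.1, 96.2]
force: [0.0, 0.2, 0.5]
grip_width: 0.0866
grasp_force: 0.0
```

```bash
python3 - <<'E'
from h import *
W=vision.read_camera("wrist");T=vision.read_camera("top")
cv2.imwrite("pics/f1.png",np.hstack([cv2.resize(W["image"],(400,300)),crop(T["image"],200,150,267,200,1.5)[:, :400]])[:,:,::-1])
E
```

```text
(no output)
```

View pics/f1.png

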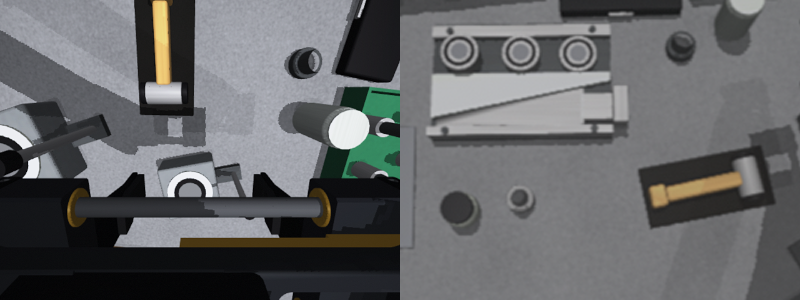

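The final views show the hammer flat in the middle of its mat, three bearings in the channel, the wedge home and the arm clear. That was the 14th and last picture.

```bash
python3 -c "
from cell import workorder; print(workorder.sign_off())"
```

```text
the job is handed in; nothing more can be done
None
```

I handed the job in at about 71 s of the 210 s allowed; sign-off gave no verdict. The three bearings were inspected and bedded thin, mid, thick, the wedge was tapped home, and the hammer is back on its mat.

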